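Dead-weight check of a load-cell bar with an arrest knob

ROBOT

A 6-joint arm with a two-finger parallel gripper is mounted at the origin on a cart in front of the work surface, level with it; the furniture and walls round the work are solid. World frame = base frame: x ahead of the robot, y to its left, z up, the work surface at z = 0. Lengths are in mm, angles in rad, forces in N, time in s.
With the tool pointing down it reaches from about 350 to 975 mm from the base axis. Payload 7.1 kg.
Tool frame: the origin (TCP) lies at the very end of the fingers, on their centre line; the grasp point (between the pads) lies 19 mm behind it; z points along the fingers, x is the direction in which the jaws open and shut, and the axes are right-handed (so a half turn about z gives the same grasp; the last joint's range is limited). The gripper opens to 88 mm and grips with 3 to 60 N. Pads are 20 mm wide; open, the fingers measure 115 mm over their backs; the gripper's body (75 mm by 178 mm) begins 61 mm behind the grasp point.
Start: joints at [1.083, 0.423, 1.63, -0, 1.089, -0.019], TCP at [282.352, 557.568, 222.675] pointing down, gripper open.
Joint ranges: [-3, 3], [-0.9, 2.11], [0.09, 2.58], [-1.31, 4.45], [0.11, 2.69], [-2.54, 2.54]. Speed limits (rad/s): [2.39, 2.39, 3.01, 3.14, 3.14, 3.14].

INTERFACE

Orientations are given as a rotation vector (axis times angle).
In Python, from workcell import ctrl gives the robot as it stands. The module is installed in compiled form; this text tells all that it offers.
- The arm moves only by the tool move_arm, never from a script. Its argument "motion" is a list of rows, each a list of 2 entries, a list of its own where there are three numbers: the shift along the tool's x, y, z normalised to -1 to 1, where 1 is 150 mm, then the turn, a rotation vector about the tool's x, y, z normalised to -1 to 1, where 1 is 60 degrees. In form: [[[x, y, z], [rx, ry, rz]], ...]. A call has exactly 5 rows; each row is the pose to reach, as a shift and turn from the pose commanded when the call began, along the tool's axes at that moment; what a row does not reach only later rows make up. A row lasts 1/8 s, in which the tool goes at most 62.5 mm and 10.7 degrees, less where a joint would pass 70% of its speed; a pose out of reach is approached as far as the arm can. A call with a number of a shift or a turn outside -1 to 1 is refused whole. A call with a gripper value outside its range is refused whole. "gripper" is the opening, from 0 (shut) to 1 (fully open), set as the call begins (left out, the last holds). The fingers move at their own pace and stop on an object; the grip force is fixed at half the most. Time passes only in rows, so rows that repeat a pose let the fingers close, or fill a call up. It gives the time, the measured TCP pose, the force and the opening at its end, in the units of the state.
- ctrl.get_obs(): the state, without advancing time (a new reading comes with each control period).
- ctrl.get_image(name): name is "scene" or "top" or "wrist"; returns a dict with "pixels" (400x640x3 uint8, red, green, blue), "camera_matrix" (3x3 intrinsics, pixels), "R" (3x3) and "t" (3): a world point X has camera coordinates R X + t; the wrist camera has in their place "mount" (4x4, takes a point from camera to tool coordinates, whose origin is the TCP and whose axes are the tool frame's). Camera axes: x right, y down, z forward; pixel columns grow to the right and rows downward; lengths in mm; the calibration is good to about 2 mm. A picture is of the moment at which its call begins: read the wrist's pose just before it. There is no depth.
- ctrl.close_job(): hands the job in, once; it reports no verdict.
Trained networks look in the newest picture that a camera, given by its name, has taken for a name from the list of things; names that differ only in an ending like _2 or _b are one class to them, and where a whole thing is asked for, a point or a joint stands for the part that bears it (a point fixed in the world has none). Each returns a list of dicts, best first, with "p" (0 to 1); they miss things now and then, are a little off and sometimes report something else, mostly with a low value. They report only what shows in the picture. A call takes as long as a camera call. They do not tell look-alikes from the thing itself.
- ctrl.boxes_of(camera, name): "location" ([x, y, z] in mm, in world coordinates, good to about 4 mm: the middle of the surface that is visible of it).
- ctrl.regions_of(camera, name): "mask" (400x640 bool, what is visible of it).
- ctrl.pinpoint(camera, name): "location" ([x, y, z] in mm, in world coordinates, good to about 4 mm: a listed point, or the origin of a listed thing).
The state is a dict: "t": time; "qpos": joint angles; "qvel": joint speeds; "joint_torque": joint torques, N m; "ee_pos": TCP position; "orientation": TCP orientation; "ft_force": force on the tool from outside, world axes, zero at the start; "moment": the same for the moment, N m; "width": finger opening in mm.
Only numpy, scipy, OpenCV 4.12 (cv2) and the standard library are available. Lean on these libraries where they do the work, as an engineer would, in place of code of your own. Each camera call takes 0.05 s, during which the arm holds its last target.

TASK

Check the load-cell rig with every saddle weight there is: first lock the arrest by turning the knob on the rig clockwise until it clicks over, then hang all the weights astride the loading bar, turn the knob back until it clicks free and leave the loaded bar untouched for three seconds. Then, with all the weights still on the bar, lock the arrest again, and only after that take the weights off and stand them upright in the wooden tray; leave the knob locked and everything else on the bench where it is.

Things in the scene. Friction and masses are not known exactly. Their poses are not given: they have to be found in the camera images.
- rig: load-cell rig, fixed: grey base 100 (x) x 350 (y) x 18 mm, origin centre of its underside. A white box (76 x 70 mm, top z = 115 mm) at y = -140 mm carries the knob; an aluminium post, top z = 148 mm, stands at y = +155 mm. Between them along y runs the round steel loading bar, 12 mm thick, axis at x = 0, z = 130 mm
- bar_mid (a point): middle of the loading bar's usable length, on the top of the bar (z = 136 mm over the bench); axes as the rig's. The bar is free for 115 mm either way along y from here; weights may hang anywhere along it (keep their centres within 90 mm)
- knob_grip (a point): on the knob's axis, 147 mm over the bench, in its black bar handle (48 x 13 mm, z = 126 to 162 mm over the bench), above a round skirt 52 mm across. Turns with the knob: its x axis is the rig's turned by minus the joint value; the handle's length lies 0.6 rad anticlockwise (from above) of this x axis
- knob (a joint): angle of the arrest knob, rad, growing clockwise seen from above. Two detents: 0 = free, 1.2 = locked, each also a hard stop. An over-centre mechanism holds it there with 0.15 N m, which falls to nothing midway (0.6): let go short of midway it springs back, past it it snaps on to the other detent and stays
- tray: open wooden tray, fixed, 140 (x) x 270 (y) x 14 mm, walls 6 mm thick, inner floor about 6 mm over the bench; origin centre of its underside. Holds three weights in a row along y, 80 mm apart
- weight_0: steel saddle weight, an upside-down U, 56 mm wide in y, standing on its feet; may be absent (None). Origin: centre of its underside, z up. Legs 80 mm high, 11 mm thick, at +-x with a 26 mm gap, heavy feet out to x = +-32 mm; crown 48 mm long in x, z = 79 to 93 mm; on it a dark square grip stub 24 x 24 mm, sides along x and y, z = 93 to 131 mm. About 0.36 kg
- weight_0_seat (a point): underside of the crown of this weight, in the middle (79 mm over its feet): the face that rests on the bar, the legs hanging either side; either way round will do
- weight_1: steel saddle weight, an upside-down U, 56 mm wide in y, standing on its feet; may be absent (None). Origin: centre of its underside, z up. Legs 80 mm high, 11 mm thick, at +-x with a 26 mm gap, heavy feet out to x = +-32 mm; crown 48 mm long in x, z = 79 to 93 mm; on it a dark square grip stub 24 x 24 mm, sides along x and y, z = 93 to 131 mm. About 0.36 kg
- weight_1_seat (a point): underside of the crown of this weight, in the middle (79 mm over its feet): the face that rests on the bar, the legs hanging either side; either way round will do
- weight_2: steel saddle weight, an upside-down U, 64 mm wide in y, standing on its feet; may be absent (None). Origin: centre of its underside, z up. Legs 80 mm high, 11 mm thick, at +-x with a 26 mm gap, heavy feet out to x = +-32 mm; crown 48 mm long in x, z = 79 to 93 mm; on it a dark square grip stub 24 x 24 mm, sides along x and y, z = 93 to 131 mm. About 0.44 kg
- weight_2_seat (a point): underside of the crown of this weight, in the middle (79 mm over its feet): the face that rests on the bar, the legs hanging either side; either way round will do
- weight_3: steel saddle weight, an upside-down U, 64 mm wide in y, standing on its feet; may be absent (None). Origin: centre of its underside, z up. Legs 80 mm high, 11 mm thick, at +-x with a 26 mm gap, heavy feet out to x = +-32 mm; crown 48 mm long in x, z = 79 to 93 mm; on it a dark square grip stub 24 x 24 mm, sides along x and y, z = 93 to 131 mm. About 0.44 kg
- weight_3_seat (a point): underside of the crown of this weight, in the middle (79 mm over its feet): the face that rests on the bar, the legs hanging either side; either way round will do
- tin_a: bystander, round aluminium tin 59 x 38 mm, loose; leave it alone. Origin: centre of its underside
- tin_b: bystander, round aluminium tin 59 x 38 mm, loose; leave it alone. Origin: centre of its underside
- clip: bystander, black spring clip 36 x 32 x 21 mm, loose; leave it alone. Origin: centre of its underside
- mortar_cube: bystander, 50 mm mortar cube, loose; leave it alone. Origin: centre of its underside
- jar: bystander, clear screw jar 62 x 94 mm, loose; leave it alone. Origin: centre of its underside
Mind the look-alikes: they are no part of the job. Leave any pink or red look-alike of the weight_0 alone.

How it is judged:
By the outcome, as a careful person would: the job done as asked, in the order asked, and still so for the second after the job is handed in, with the robot touching nothing.
Of weight_0, weight_1, weight_2, weight_3 only 2 to 3 are there at a start; the rules pass over those that are not, and their reading is None.
At some moment in a run one of weight_0, weight_1, weight_2, weight_3 may be knocked a few centimetres aside while the robot is not near it.
Once in a run the grip may slacken for a moment while it holds something.
It also fails if it takes over 210 s, if anything falls off the work surface, if the arm or the gripper's body presses on something with over 40 N, if the wrist force passes 120 N, or if a joint passes its speed limit or range.

## Working session

There is one attempt and no reset: what is moved stays moved. The work goes in short steps, Python scripts to look and compute and a tool call to move; the robot and the scene stay as the last step left them, time stands still between calls to the robot, and variables do not carry over. Pictures are saved under pics/ and viewed, and the job is handed in when it is done.

Besides the shell and the picture viewer there is one more tool, called after "Request:" as name([rows], argument=value, ...), one row to a line, values as JSON. move_arm: Moves the arm, as the interface text tells. Its arguments: {"type":"object","properties":{"motion":{"type":"array","items":{"type":"array"}},"gripper":{"type":"number"}},"required":["motion"]}

```bash
mkdir -p pics; ls; cat > h.py <<'E'
from workcell import ctrl
import numpy as np, cv2
from scipy.spatial.transform import Rotation as R
def save(cam,fn,crop=None,scale=1):
    im=ctrl.get_image(cam); p=im["pixels"][:,:,::-1].copy()
    if crop: x0,y0,x1,y1=crop; p=p[y0:y1,x0:x1]
    if scale!=1: p=cv2.resize(p,None,fx=scale,fy=scale,interpolation=cv2.INTER_CUBIC)
    cv2.imwrite("pics/"+fn,p); return im
def st():
    o=ctrl.get_obs(); print("t",round(o["t"],2),"pos",np.round(o["ee_pos"],1),"rv",np.round(o["orientation"],3),"F",np.round(o["ft_force"],1),"M",np.round(o["moment"],2),"w",round(o["width"],1),"q",np.round(o["qpos"],2)); return o
E
python3 - <<'E'
from h import *
st()
for c in ("scene","top","wrist"): save(c,c+"0.png")
names=["rig","bar_mid","knob_grip","tray","weight_0","weight_2","weight_0_seat","tin_a","clip","mortar_cube","jar"]
for c in ("scene","top"):
  for n in names:
    print(c,n,[(np.round(d["location"]).tolist(),round(d["p"],2)) for d in ctrl.pinpoint(c,n)])
st()
E
```

```text
pics
t 0.0 pos [282.1 557.1 221.9] rv [ 2.676e+00  1.644e+00 -2.000e-03] F [ 0.1 -0.8  0.9] M [-0.01 -0.03  0.04] w 88.2 q [ 1.08  0.42  1.63 -0.    1.09 -0.02]
scene rig [([619.0, -97.0, 4.0], 0.6)]
scene bar_mid [([616.0, -76.0, 135.0], 0.71)]
scene knob_grip [([617.0, -240.0, 144.0], 0.81)]
scene tray [([495.0, 308.0, 3.0], 0.69)]
scene weight_0 [([430.0, 63.0, -3.0], 0.98), ([438.0, -82.0, -1.0], 0.81), ([491.0, -220.0, 7.0], 0.73), ([415.0, 518.0, -4.0], 0.73)]
scene weight_2 [([430.0, 63.0, -3.0], 0.98), ([438.0, -82.0, -1.0], 0.81), ([491.0, -220.0, 7.0], 0.73), ([415.0, 518.0, -4.0], 0.73)]
scene weight_0_seat [([418.0, 513.0, 79.0], 0.84), ([434.0, 59.0, 85.0], 0.66), ([489.0, -219.0, 79.0], 0.63)]
scene tin_a [([371.0, 2.0, -1.0], 0.73), ([360.0, -299.0, -2.0], 0.67)]
scene clip [([362.0, -146.0, -2.0], 0.5), ([622.0, -98.0, 4.0], 0.16)]
scene mortar_cube [([483.0, -481.0, 0.0], 0.6), ([436.0, -83.0, 79.0], 0.5)]
scene jar [([751.0, -127.0, 2.0], 0.8), ([618.0, -78.0, 137.0], 0.71)]
top rig [([621.0, -94.0, -1.0], 0.97)]
top bar_mid [([621.0, -75.0, 141.0], 0.81)]
top knob_
[... 205 characters left out ...]
)]
top weight_2 [([493.0, -219.0, 2.0], 0.74), ([421.0, 515.0, 0.0], 0.74), ([438.0, -80.0, 4.0], 0.68), ([428.0, 58.0, -4.0], 0.45)]
top weight_0_seat [([418.0, 514.0, 78.0], 0.81), ([428.0, 64.0, 81.0], 0.71), ([496.0, -220.0, 79.0], 0.57)]
top tin_a [([356.0, -295.0, -3.0], 0.67), ([372.0, -2.0, -2.0], 0.61)]
top clip [([363.0, -146.0, 0.0], 0.38)]
top mortar_cube [([425.0, 62.0, 80.0], 0.67), ([486.0, -479.0, -2.0], 0.57)]
top jar [([748.0, -125.0, -2.0], 0.72), ([429.0, 61.0, 79.0], 0.47), ([484.0, -479.0, -2.0], 0.36), ([429.0, 60.0, 3.0], 0.34)]
t 1.25 pos [282.3 557.6 222.7] rv [ 2.677  1.645 -0.   ] F [-0.4  0.2  0. ] M [0.02 0.03 0.01] w 87.6 q [ 1.08  0.42  1.63  0.    1.09 -0.02]
```

View pics/scene0.png

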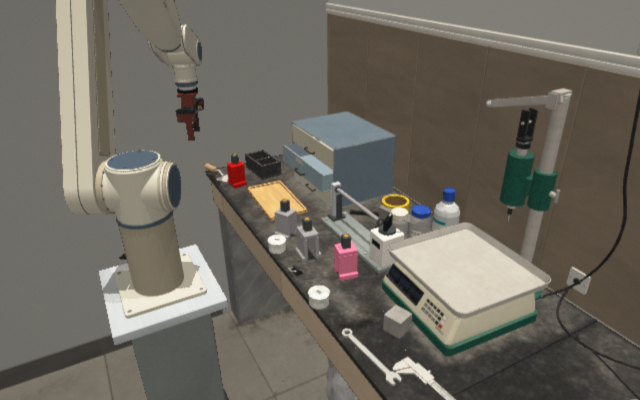

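View pics/top0.png

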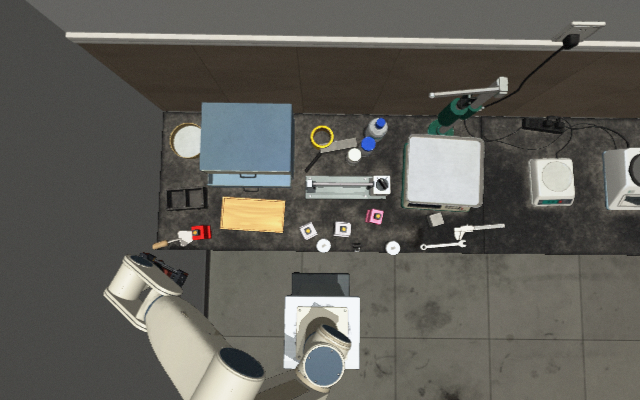

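View pics/wrist0.png

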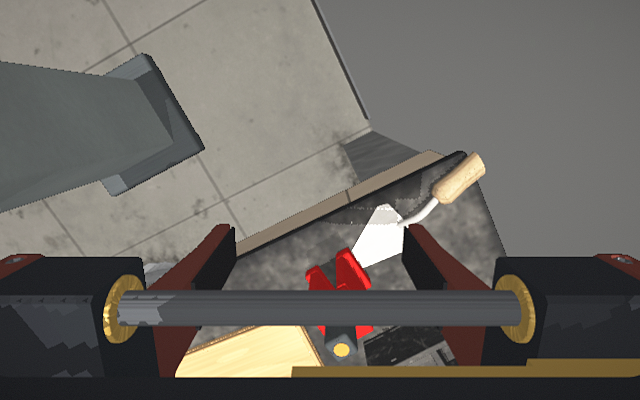

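```bash
python3 - <<'E'
from h import *
im=save("top","topc.png",(280,110,460,260),4.4)
save("scene","scenec.png",(230,160,470,310),3.3)
E
```

```text
(no output)
```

View pics/topc.png

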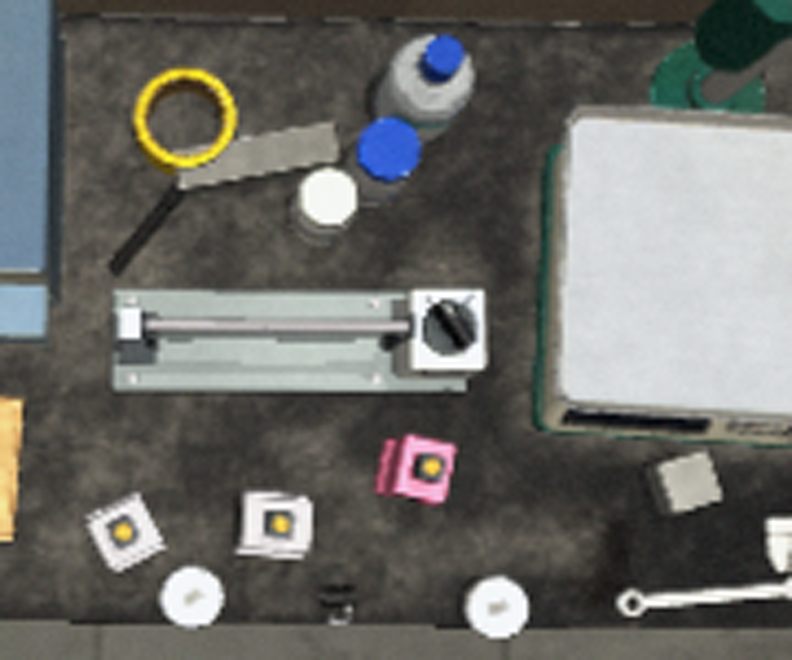

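View pics/scenec.png

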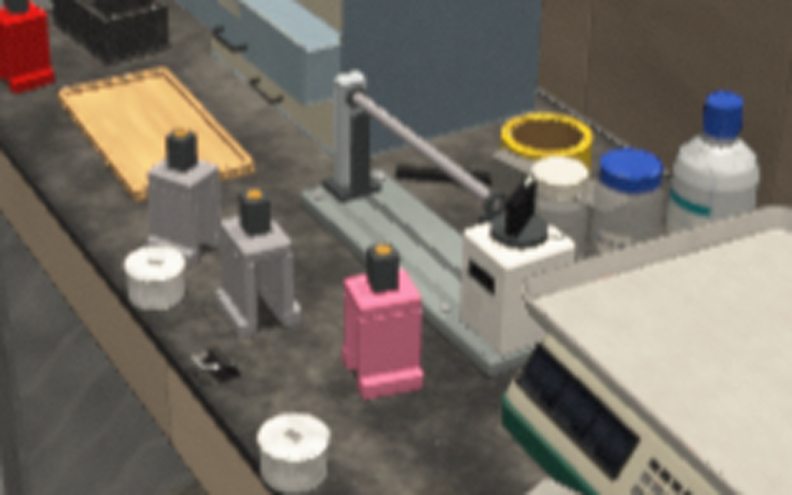

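```bash
cat >> h.py <<'E'
def yaw(o=None):
    o=o or ctrl.get_obs(); m=R.from_rotvec(o["orientation"]).as_matrix(); return np.arctan2(m[1,0],m[0,0])
def plan(x,y,z,th,frm=None):
    """number to give for going to a pose pointing down with tool x at yaw th"""
    o=ctrl.get_obs()
    p=np.array(o["ee_pos"]) if frm is None else np.array(frm[:3])
    m=R.from_rotvec(o["orientation"]) if frm is None else R.from_matrix(dn(frm[3]))
    d=m.inv().apply(np.array([x,y,z])-p)/150
    r=(m.inv()*R.from_matrix(dn(th))).as_rotvec()/(np.pi/3)
    print("plan",np.round(d,3).tolist(),np.round(r,3).tolist())
def dn(th):
    c,s=np.cos(th),np.sin(th); return np.array([[c,s,0],[s,-c,0],[0,0,-1.]])
def proj(cam,im,X,o=None):
    X=np.atleast_2d(X)
    if cam!="wrist": C=X@im["R"].T+im["t"]
    else:
        Rm=R.from_rotvec(o["orientation"]).as_matrix(); T=(X-o["ee_pos"])@Rm
        M=im["mount"]; C=(T-M[:3,3])@M[:3,:3]
    u=C@np.array(im["camera_matrix"]).T; return u[:,:2]/u[:,2:]
def ray(cam,im,uv,z,o=None):
    d=np.linalg.inv(im["camera_matrix"])@np.array([uv[0],uv[1],1.])
    if cam!="wrist":
        c=-im["R"].T@im["t"]; d=im["R"].T@d
    else:
        Rm=R.from_rotvec(o["orientation"]).as_matrix(); M=im["mount"]
        c=Rm@M[:3,3]+o["ee_pos"]; d=Rm@M[:3,:3]@d
    return c+d*(z-c[2])/d[2]
E
python3 - <<'E'
from h import *
o=st(); print(yaw(o))
im=ctrl.get_image("wrist"); print(im["camera_matrix"],np.round(im["mount"],3))
plan(480,300,330,0.35)
plan(560,-60,330,-0.35,(480,300,330,.35))
im=ctrl.get_image("top")
# bar ends, top crop -> full px
for u in ((150,326),(405,327),(448,327)):
    print(ray("top",im,(280+u[0]/4.4,110+u[1]/4.4),136))
print(im["camera_matrix"][0][0], -im["R"].T@im["t"])
E
```

```text
t 1.35 pos [282.3 557.6 222.7] rv [-2.677 -1.645  0.   ] F [-0.3 -1.3 -0.3] M [ 0.03  0.01 -0.02] w 88.0 q [ 1.08  0.42  1.63  0.    1.09 -0.02]
1.1020251196445263
[[331.44162852   0.         318.73260903]
 [  0.         331.44162852 194.07654302]
 [  0.           0.           1.        ]] [[ 1.00000e+00 -1.00000e-03  1.00000e-03  6.73000e-01]
 [ 1.00000e-03  9.67000e-01  2.56000e-01 -6.86700e+01]
 [-1.00000e-03 -2.56000e-01  9.67000e-01 -1.61344e+02]
 [ 0.00000e+00  0.00000e+00  0.00000e+00  1.00000e+00]]
plan [-0.936, 1.951, -0.716] [0.0, 0.0, 0.718]
plan [-0.322, 2.437, 0.0] [0.0, 0.0, 0.668]
[616.52050541  37.65555158 136.        ]
[ 618.95643551 -195.05731274  136.        ]
[ 619.52296787 -234.36408706  136.        ]
368.16862048832775 [ 426.9406267    28.15185944 1601.81527762]
```

Request:
move_arm([
  [[-0.2,0.2,-0.3],[0,0,0.1]],
  [[-0.4,0.4,-0.6],[0,0,0.2]],
  [[-0.6,0.7,-0.7],[0,0,0.35]],
  [[-0.8,0.9,-0.7],[0,0,0.5]],
  [[-0.9,1,-0.7],[0,0,0.7]],
], gripper=0.5)

```text
t: 2.08
ee_pos: [355.7, 367.5, 328.2]
orientation: [-3.084, -0.599, -0.001]
ft_force: [-0.4, 0.1, -0.2]
width: 44.5
```

```bash
python3 - <<'E'
from h import *
o=st(); print(yaw(o))
plan(540,-60,330,-0.35)
E
```

```text
t 2.08 pos [355.7 367.5 328.2] rv [-3.084e+00 -5.990e-01 -1.000e-03] F [-0.4  0.1 -0.2] M [-0.06  0.04  0.01] w 44.5 q [ 0.78  0.14  1.77 -0.    1.24  0.4 ]
0.3835486495063513
plan [0.073, 3.103, -0.012] [-0.0, -0.001, 0.7]
```

Request:
move_arm([
  [[0,0.35,0],[0,0,0]],
  [[0,0.7,0],[0,0,0]],
  [[0,1,0],[0,0,0]],
  [[0,1,0],[0,0,0]],
  [[0,1,0],[0,0,0]],
])

```text
t: 2.7
ee_pos: [412.3, 230.9, 327.8]
orientation: [-3.082, -0.609, -0.0]
ft_force: [-0.8, 0.1, -0.1]
width: 43.9
```

Request:
move_arm([
  [[0,0.35,0],[0,0,0.15]],
  [[0,0.7,0],[0,0,0.3]],
  [[0,1,0],[0,0,0.4]],
  [[0,1,0],[0,0,0.4]],
  [[0,1,0],[0,0,0.4]],
])

```text
t: 3.32
ee_pos: [469.2, 93.1, 327.5]
orientation: [-3.141, 0.041, 0.001]
ft_force: [-0.8, -0.7, 0.4]
width: 43.7
```

```bash
python3 - <<'E'
from h import *
o=st(); print(yaw(o))
im=save("wrist","w1.png")
for n in ("weight_0","weight_0_seat","knob_grip","bar_mid","rig"):
  print(n,[(np.round(d["location"]).tolist(),round(d["p"],2)) for d in ctrl.pinpoint("wrist",n)])
plan(560,-200,330,-0.97)
E
```

```text
t 3.33 pos [469.2  93.1 327.5] rv [-3.141e+00  4.100e-02  1.000e-03] F [-0.8 -0.7  0.4] M [-0.04  0.07  0.04] w 43.7 q [0.17 0.09 1.83 0.   1.23 0.2 ]
-0.02629068665938037
weight_0 [([431.0, 59.0, 1.0], 0.9), ([441.0, -78.0, -3.0], 0.83), ([488.0, -214.0, 4.0], 0.77)]
weight_0_seat [([431.0, 63.0, 78.0], 0.66), ([493.0, -221.0, 80.0], 0.59)]
knob_grip []
bar_mid []
rig []
plan [0.656, 1.936, -0.016] [-0.0, 0.0, 0.901]
```

View pics/w1.png

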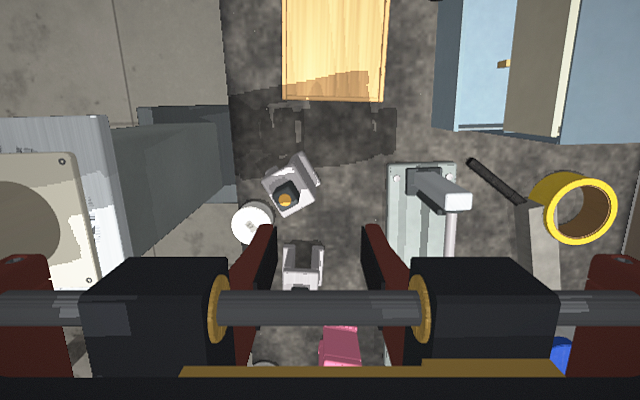

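```bash
python3 - <<'E'
from h import *
o=ctrl.get_obs()
p=np.array(o["ee_pos"]);t=yaw(o)
plan(565,-275,300,-0.97)
plan(565,-275,300,-0.97,(p[0]+150*np.sin(t),p[1]-150*np.cos(t),p[2],t))
E
```

```text
plan [0.703, 2.435, 0.184] [-0.0, 0.0, 0.901]
plan [0.703, 1.435, 0.185] [0.0, 0.0, 0.901]
```

Request:
move_arm([
  [[0,0.35,0],[0,0,0]],
  [[0,0.7,0],[0,0,0]],
  [[0,1,0],[0,0,0]],
  [[0,1,0],[0,0,0]],
  [[0,1,0],[0,0,0]],
])

```text
t: 4.25
ee_pos: [465.3, -57.5, 327.7]
orientation: [-3.141, 0.044, 0.0]
ft_force: [0.4, 0.2, 0.5]
width: 44.2
```

Request:
move_arm([
  [[0.25,0.35,0],[0,0,0.15]],
  [[0.5,0.7,0],[0,0,0.3]],
  [[0.65,1,0],[0,0,0.5]],
  [[0.65,1,0.1],[0,0,0.7]],
  [[0.65,1,0.2],[0,0,0.9]],
])

```text
t: 4.88
ee_pos: [559.3, -209.6, 296.9]
orientation: [-2.822, 1.38, 0.001]
ft_force: [-0.6, 0.7, 0.2]
width: 43.8
```

```bash
python3 - <<'E'
from h import *
o=st(); print(yaw(o))
plan(565,-275,290,-0.97)
E
```

```text
t 4.88 pos [ 559.3 -209.6  296.9] rv [-2.822e+00  1.380e+00  1.000e-03] F [-0.6  0.7  0.2] M [-0.04  0.1  -0.02] w 43.8 q [-0.38  0.31  1.62  0.    1.21  0.53]
-0.9097759739765843
plan [0.368, 0.238, 0.046] [-0.0, 0.001, 0.058]
```

Request:
move_arm([
  [[0.2,0.15,0],[0,0,0.06]],
  [[0.37,0.24,0.05],[0,0,0.06]],
  [[0.37,0.24,0.05],[0,0,0.06]],
  [[0.37,0.24,0.05],[0,0,0.06]],
  [[0.37,0.24,0.05],[0,0,0.06]],
])

```text
t: 5.5
ee_pos: [564.7, -275.7, 290.4]
orientation: [-2.782, 1.459, -0.0]
ft_force: [-0.3, 0.8, 0.5]
width: 44.1
```

```bash
python3 - <<'E'
from h import *
o=st(); print(yaw(o))
im=save("wrist","w2.png")
for n in ("knob_grip","bar_mid","rig"):
  print(n,[(np.round(d["location"]).tolist(),round(d["p"],2)) for d in ctrl.pinpoint("wrist",n)])
E
```

```text
t 5.5 pos [ 564.7 -275.7  290.4] rv [-2.782  1.459 -0.   ] F [-0.3  0.8  0.5] M [-0.05  0.11  0.  ] w 44.1 q [-0.47  0.36  1.56  0.    1.22  0.49]
-0.9663139156038865
knob_grip [([621.0, -234.0, 146.0], 0.67)]
bar_mid []
rig [([620.0, -93.0, 2.0], 0.96)]
```

View pics/w2.png

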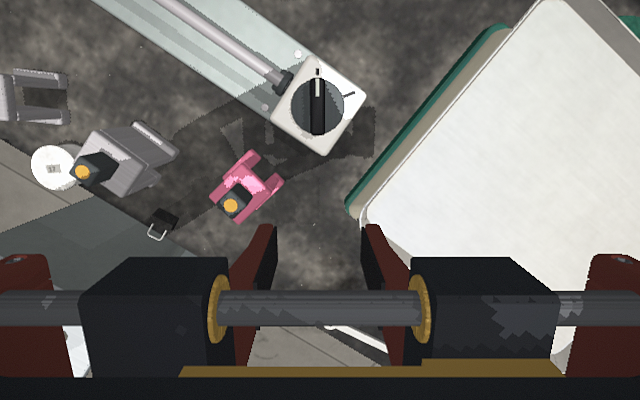

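```bash
python3 - <<'E'
from h import *
o=st(); im=ctrl.get_image("wrist")
cv2.imwrite("pics/w2c.png",cv2.resize(im["pixels"][30:180,230:400,::-1],None,fx=4,fy=4))
a=ray("wrist",im,(316,78),162,o);b=ray("wrist",im,(317.5,134),162,o)
print(a,b,(a+b)/2,np.arctan2(*(a-b)[1::-1]),np.linalg.norm(a-b))
# bar edge line, at z=130
for u in ((190,0),(277,75)): print(ray("wrist",im,u,130,o))
for u in ((315,53),(368,94),(324,156),(270,115)): print(ray("wrist",im,u,115,o))
E
```

```text
t 5.7 pos [ 564.6 -276.1  290.5] rv [-2.782e+00  1.460e+00 -1.000e-03] F [ 0.4  0.3 -0.3] M [-0.03  0.11 -0.06] w 44.0 q [-0.47  0.36  1.56  0.    1.22  0.49]
[ 640.82363567 -221.40079715  162.        ] [ 603.81812512 -248.34112213  162.        ] [ 622.3208804  -234.87095964  162.        ] 0.6292773310408004 45.77323367699463
[633.54716137 -93.17344531 130.        ]
[ 624.59159319 -188.82112785  130.        ]
[ 661.53246141 -205.56501538  115.        ]
[ 660.17213642 -269.00880648  115.        ]
[ 586.12330438 -268.30564917  115.        ]
[ 589.25941484 -201.10812036  115.        ]
```

View pics/w2c.png

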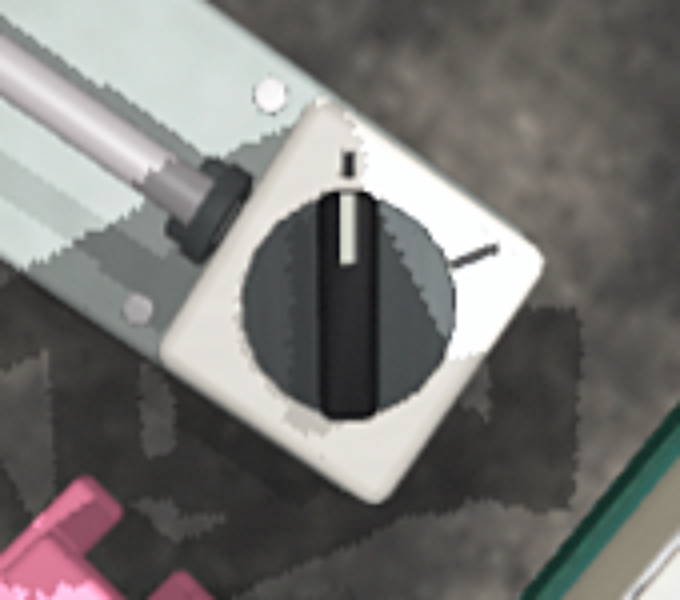

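```bash
python3 - <<'E'
from h import *
plan(621,-236,180,-0.965)
plan(621,-236,132,-0.965)
E
```

```text
plan [-0.007, -0.461, 0.736] [-0.0, -0.0, -0.002]
plan [-0.007, -0.461, 1.056] [-0.0, -0.0, -0.002]
```

Request:
move_arm([
  [[0,-0.3,0.1],[0,0,0]],
  [[0,-0.46,0.3],[0,0,0]],
  [[-0.01,-0.46,0.5],[0,0,0]],
  [[-0.01,-0.46,0.55],[0,0,0]],
  [[-0.01,-0.46,0.55],[0,0,0]],
])

```text
t: 6.38
ee_pos: [620.4, -236.3, 207.9]
orientation: [2.781, -1.461, -0.0]
ft_force: [-0.3, 0.7, -0.2]
width: 43.8
```

```bash
python3 - <<'E'
from h import *
o=st()
save("wrist","w3.png",(160,180,480,400),2)
im=save("scene","s3.png",(330,140,470,280),4)
plan(621,-236,132,-0.965)
E
```

```text
t 6.38 pos [ 620.4 -236.3  207.9] rv [ 2.781 -1.461 -0.   ] F [-0.3  0.7 -0.2] M [-0.05  0.08 -0.01] w 43.8 q [-0.38  0.5   1.55 -0.    1.1   0.59]
plan [-0.005, -0.002, 0.514] [-0.001, -0.002, -0.003]
```

View pics/w3.png

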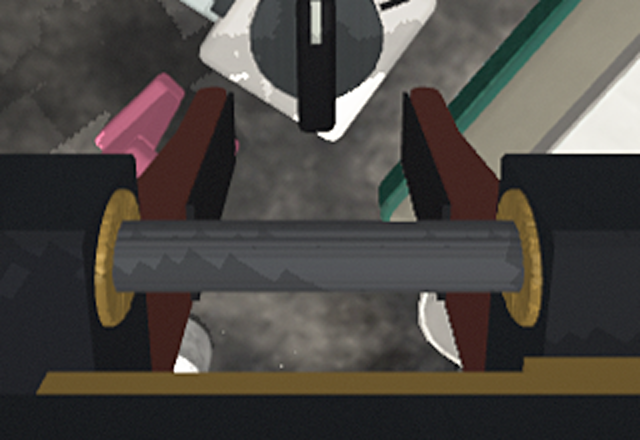

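View pics/s3.png

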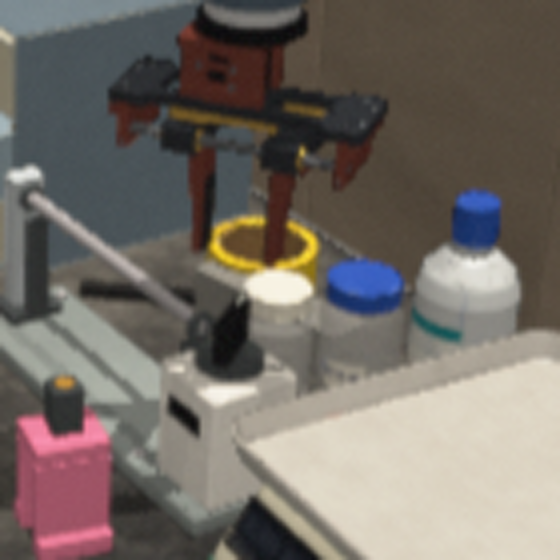

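Request:
move_arm([
  [[0,0,0.15],[0,0,0]],
  [[0,0,0.3],[0,0,0]],
  [[0,0,0.45],[0,0,0]],
  [[0,0,0.5],[0,0,0]],
  [[0,0,0.5],[0,0,0]],
])

```text
t: 7.1
ee_pos: [620.8, -236.4, 133.4]
orientation: [-2.781, 1.461, -0.001]
ft_force: [0.9, 1.0, -0.5]
width: 44.2
```

Request:
move_arm([
  [[0,0,0],[0,0,0]],
  [[0,0,0],[0,0,0]],
  [[0,0,0],[0,0,0]],
  [[0,0,0],[0,0,0]],
  [[0,0,0],[0,0,0]],
], gripper=0.0)

```text
t: 7.72
ee_pos: [620.3, -235.6, 133.1]
orientation: [-2.781, 1.461, 0.001]
ft_force: [-2.4, 3.2, 4.4]
width: 12.8
```

```bash
python3 - <<'E'
from h import *
o=st();print(yaw(o))
save("wrist","w4.png",(160,180,480,400),2)
E
```

```text
t 7.72 pos [ 620.3 -235.6  133.1] rv [-2.781e+00  1.461e+00  1.000e-03] F [-2.4  3.2  4.4] M [0.63 0.58 0.15] w 12.8 q [-0.38  0.58  1.6   0.    0.96  0.59]
-0.9672055747251064
```

View pics/w4.png

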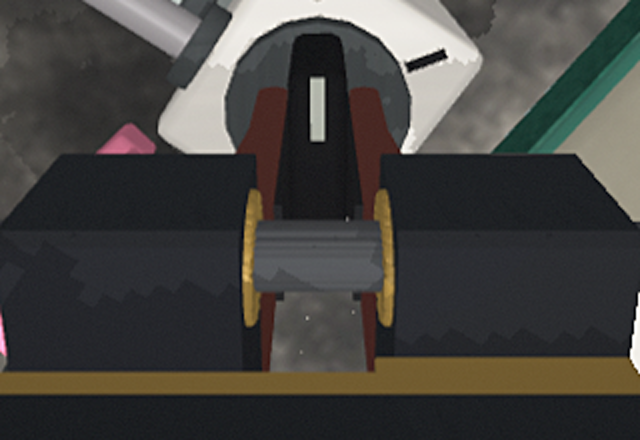

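Request:
move_arm([
  [[0,0,0],[0,0,0.12]],
  [[0,0,0],[0,0,0.26]],
  [[0,0,0],[0,0,0.4]],
  [[0,0,0],[0,0,0.54]],
  [[0,0,0],[0,0,0.66]],
])

```text
t: 8.4
ee_pos: [620.2, -235.2, 133.1]
orientation: [-2.116, 2.321, 0.002]
ft_force: [-3.6, 5.8, 7.2]
width: 13.0
```

```bash
python3 - <<'E'
from h import *
o=st();print(yaw(o), -.967-yaw(o))
E
```

```text
t 8.4 pos [ 620.2 -235.2  133.1] rv [-2.116e+00  2.321e+00  2.000e-03] F [-3.6  5.8  7.2] M [0.95 0.64 0.04] w 13.0 q [-0.38  0.58  1.6   0.    0.97  1.28]
-1.6631122879776374 0.6961122879776375
```

Request:
move_arm([
  [[0,0,0],[0,0,0.12]],
  [[0,0,0],[0,0,0.26]],
  [[0,0,0],[0,0,0.4]],
  [[0,0,0],[0,0,0.49]],
  [[0,0,0],[0,0,0.49]],
])

```text
t: 9.02
ee_pos: [620.3, -234.8, 133.1]
orientation: [-1.464, 2.78, 0.003]
ft_force: [-2.3, 6.9, 5.7]
width: 13.0
```

```bash
python3 - <<'E'
from h import *
o=st();print(yaw(o), -.967-yaw(o))
E
```

```text
t 9.03 pos [ 620.3 -234.8  133.1] rv [-1.464  2.78   0.003] F [-2.3  6.9  5.7] M [1.21 0.57 0.2 ] w 13.0 q [-0.38  0.58  1.6   0.    0.97  1.79]
-2.1722894306425324 1.2052894306425324
```

Request:
move_arm([
  [[0,0,0],[0,0,0]],
  [[0,0,0],[0,0,0]],
  [[0,0,0],[0,0,0]],
  [[0,0,-0.2],[0,0,0]],
  [[0,0,-0.5],[0,0,0]],
], gripper=0.5)

```text
t: 9.65
ee_pos: [619.5, -235.9, 206.8]
orientation: [1.463, -2.777, -0.004]
ft_force: [1.6, 0.0, 0.8]
width: 44.3
```

```bash
python3 - <<'E'
from h import *
o=st();print(yaw(o))
save("wrist","w5.png")
save("scene","s5.png",(230,160,470,310),3.3)
E
```

```text
t 9.65 pos [ 619.5 -235.9  206.8] rv [ 1.463 -2.777 -0.004] F [1.6 0.  0.8] M [-0.01  0.17  0.03] w 44.3 q [-0.38  0.5   1.55 -0.    1.1   1.79]
-2.1719587138358745
```

View pics/w5.png

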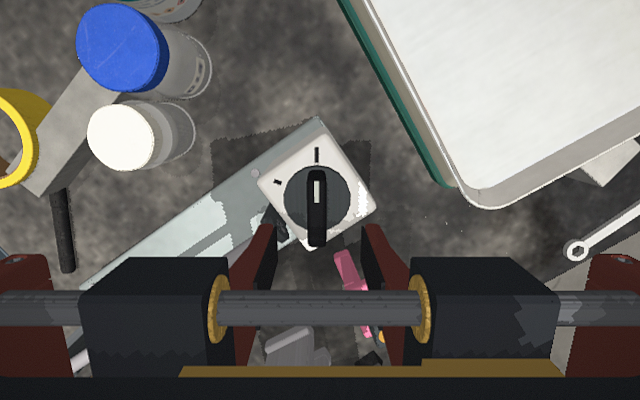

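View pics/s5.png

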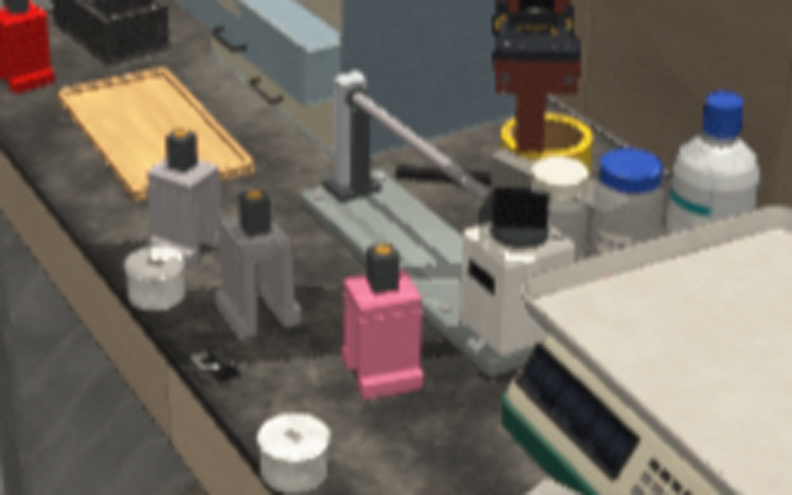

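```bash
python3 - <<'E'
from h import *
plan(560,-190,290,-1.2)
plan(450,-120,290,0,(560,-190,290,-1.2))
E
```

```text
plan [-0.023, 0.523, -0.518] [-0.008, -0.002, -0.928]
plan [-0.701, 0.514, 0.0] [0.0, 0.0, -1.146]
```

Request:
move_arm([
  [[0,0,-0.3],[0,0,-0.1]],
  [[0,0.2,-0.5],[0,0,-0.27]],
  [[0,0.4,-0.55],[0,0,-0.45]],
  [[0,0.5,-0.55],[0,0,-0.63]],
  [[0,0.5,-0.55],[0,0,-0.8]],
])

```text
t: 10.38
ee_pos: [557.6, -193.2, 290.0]
orientation: [2.474, -1.936, -0.0]
ft_force: [0.5, -0.0, -0.5]
width: 43.9
```

```bash
python3 - <<'E'
from h import *
o=st();print(yaw(o))
plan(450,-120,290,0)
E
```

```text
t 10.38 pos [ 557.6 -193.2  290. ] rv [ 2.474 -1.936 -0.   ] F [ 0.5 -0.  -0.5] M [-0.08  0.12 -0.02] w 43.9 q [-0.35  0.3   1.64 -0.    1.19  0.97]
-1.3277586274619866
plan [-0.646, 0.579, 0.0] [0.0, 0.0, -1.268]
```

Request:
move_arm([
  [[-0.2,0.2,0],[0,0,-0.17]],
  [[-0.4,0.4,0],[0,0,-0.35]],
  [[-0.64,0.58,0],[0,0,-0.52]],
  [[-0.64,0.58,0],[0,0,-0.7]],
  [[-0.64,0.58,0],[0,0,-0.87]],
])

```text
t: 11.0
ee_pos: [451.0, -120.6, 290.0]
orientation: [3.074, -0.65, 0.0]
ft_force: [-0.2, -0.5, -0.7]
width: 43.9
```

Request:
move_arm([
  [[0,0,0],[0,0,-0.17]],
  [[0,0,0],[0,0,-0.33]],
  [[0,0,0],[0,0,-0.4]],
  [[0,0,0],[0,0,-0.4]],
  [[0,0,0],[0,0,-0.4]],
])

```text
t: 11.62
ee_pos: [451.4, -120.8, 289.9]
orientation: [-3.142, 0.009, 0.0]
ft_force: [-0.2, 0.8, 0.6]
width: 43.9
```

```bash
python3 - <<'E'
from h import *
o=st();print(yaw(o))
im=save("wrist","w6.png")
for n in ("weight_0","weight_0_seat","bar_mid"):
  print(n,[(np.round(d["location"]).tolist(),round(d["p"],2)) for d in ctrl.pinpoint("wrist",n)])
E
```

```text
t 11.62 pos [ 451.4 -120.8  289.9] rv [-3.142  0.009  0.   ] F [-0.2  0.8  0.6] M [-0.05  0.07  0.  ] w 43.9 q [-0.29  0.1   1.9  -0.    1.14 -0.28]
-0.0057033839136704356
weight_0 [([492.0, -217.0, 5.0], 0.94), ([438.0, -78.0, -1.0], 0.76), ([430.0, 59.0, -0.0], 0.68)]
weight_0_seat [([494.0, -222.0, 78.0], 0.65)]
bar_mid [([619.0, -72.0, 135.0], 0.97), ([362.0, -295.0, 2.0], 0.7)]
```

View pics/w6.png

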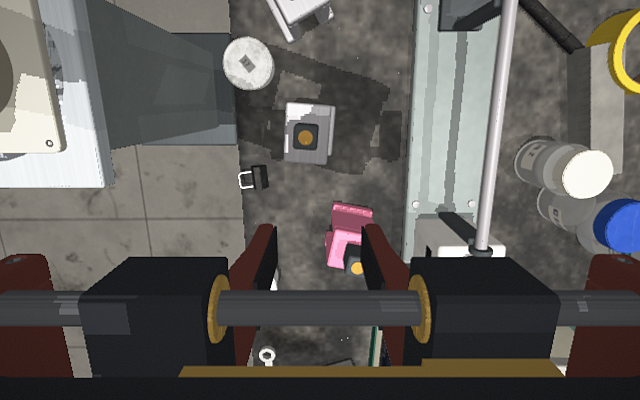

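```bash
python3 - <<'E'
from h import *
o=ctrl.get_obs()
im=ctrl.get_image("wrist"); cv2.imwrite("pics/w6c.png",cv2.resize(im["pixels"][80:190,250:380,::-1],None,fx=6,fy=5.4545*1.1))
print(im["pixels"].shape)
for u in ((306,137),): print(ray("wrist",im,u,131,o))
E
```

```text
(400, 640, 3)
[440.93859958 -79.06313765 131.        ]
```

View pics/w6c.png

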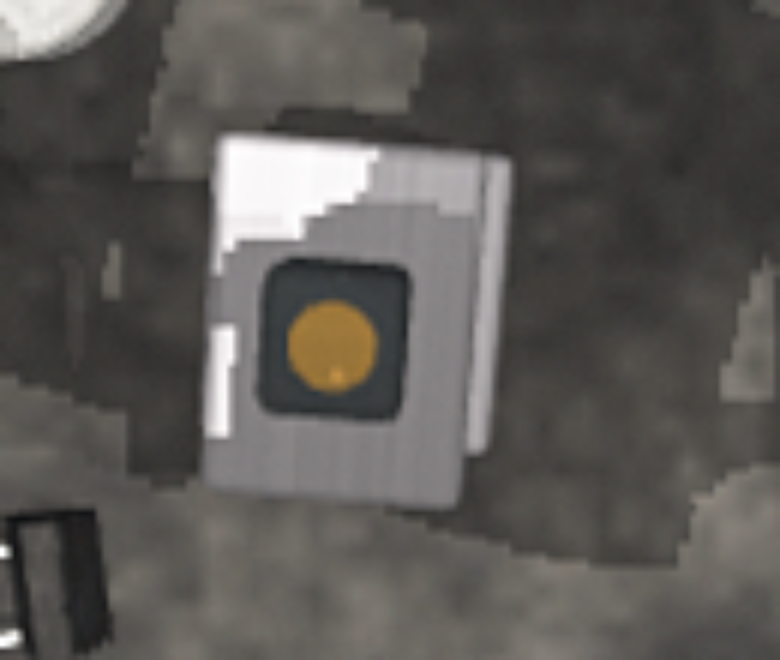

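```bash
python3 - <<'E'
from h import *
o=ctrl.get_obs()
im=ctrl.get_image("wrist")
for u in ((510,0),(496,125),(482,250)): print(ray("wrist",im,u,133,o))
plan(440,-79,97,-0.07)
E
```

```text
[618.28516029  36.86405602 133.        ]
[620.08687355 -68.60681777 133.        ]
[ 622.26460316 -196.0893926   133.        ]
plan [-0.079, -0.278, 1.288] [0.0, -0.0, 0.063]
```

Request:
move_arm([
  [[-0.08,-0.28,0.2],[0,0,0.06]],
  [[-0.08,-0.28,0.5],[0,0,0.06]],
  [[-0.08,-0.28,0.8],[0,0,0.06]],
  [[-0.08,-0.28,0.95],[0,0,0.06]],
  [[-0.08,-0.28,0.95],[0,0,0.06]],
])

```text
t: 12.55
ee_pos: [438.6, -78.5, 146.4]
orientation: [-3.139, 0.105, 0.006]
ft_force: [0.6, 0.0, -0.1]
width: 43.6
```

```bash
python3 - <<'E'
from h import *
o=st();print(yaw(o))
save("wrist","w7.png",(160,180,480,400),2)
plan(440,-79,97,-0.07)
E
```

```text
t 12.55 pos [438.6 -78.5 146.4] rv [-3.139  0.105  0.006] F [ 0.6  0.  -0.1] M [-0.04  0.02 -0.04] w 43.6 q [-0.2   0.28  2.07 -0.    0.79 -0.14]
-0.06699104175448867
plan [0.003, 0.002, 0.337] [-0.0, 0.001, 0.003]
```

View pics/w7.png

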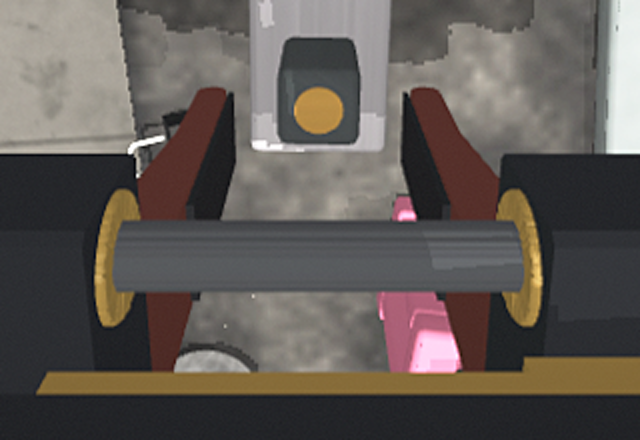

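```bash
python3 - <<'E'
from h import *
o=ctrl.get_obs()
im=ctrl.get_image("wrist")
print(ray("wrist",im,(319.3,235),131,o))
E
```

```text
[441.12361104 -80.09086139 131.        ]
```

Request:
move_arm([
  [[0,0,0.15],[0,0,0]],
  [[0,0,0.3],[0,0,0]],
  [[0,0,0.33],[0,0,0]],
  [[0,0,0.33],[0,0,0]],
  [[0,0,0.33],[0,0,0]],
])

```text
t: 13.28
ee_pos: [440.6, -78.9, 99.2]
orientation: [3.139, -0.105, 0.003]
ft_force: [0.5, -0.8, -0.2]
width: 43.7
```

Request:
move_arm([
  [[0,0,0],[0,0,0]],
  [[0,0,0],[0,0,0]],
  [[0,0,0],[0,0,0]],
  [[0,0,0],[0,0,0]],
  [[0,0,0],[0,0,0]],
], gripper=0.0)

```text
t: 13.9
ee_pos: [439.6, -78.8, 98.3]
orientation: [3.14, -0.105, -0.001]
ft_force: [-3.2, -0.7, 4.9]
width: 23.8
```

Request:
move_arm([
  [[0,0,-0.1],[0,0,0]],
  [[0,0,-0.3],[0,0,0]],
  [[0,0,-0.6],[0,0,0]],
  [[0,0,-0.9],[0,0,0]],
  [[0,0,-1],[0,0,0]],
])

```text
t: 14.52
ee_pos: [440.9, -78.9, 250.8]
orientation: [3.139, -0.105, 0.008]
ft_force: [0.6, -1.1, -4.9]
width: 24.0
```

```bash
python3 - <<'E'
from h import *
o=st();print(yaw(o))
plan(619,-120,265,0.015)
E
```

```text
t 14.53 pos [440.9 -78.9 250.8] rv [ 3.139 -0.105  0.008] F [ 0.6 -1.1 -4.9] M [-0.03  0.02  0.03] w 24.0 q [-0.2   0.12  1.98  0.    1.04 -0.14]
-0.06685045928623572
plan [1.203, 0.194, -0.088] [0.001, -0.005, -0.078]
```

Request:
move_arm([
  [[0.1,0.05,-0.1],[0,0,0]],
  [[0.4,0.1,-0.1],[0,0,0]],
  [[0.7,0.17,-0.1],[0,0,-0.04]],
  [[0.9,0.17,-0.1],[0,0,-0.08]],
  [[1,0.17,-0.1],[0,0,-0.08]],
])

```text
t: 15.15
ee_pos: [588.1, -114.2, 261.3]
orientation: [-3.141, -0.026, 0.004]
ft_force: [-2.2, 0.7, -4.0]
width: 24.0
```

```bash
python3 - <<'E'
from h import *
o=st();print(yaw(o))
im=save("wrist","w8.png")
save("scene","s8.png",(230,100,470,310),3)
plan(619.5,-115,262,0.015)
E
```

```text
t 15.15 pos [ 588.1 -114.2  261.3] rv [-3.141 -0.026  0.004] F [-2.2  0.7 -4. ] M [-0.01  0.11 -0.06] w 24.0 q [-0.21  0.35  1.65  0.    1.15 -0.23]
0.016528171294826352
plan [0.211, 0.01, -0.002] [-0.0, 0.002, 0.001]
```

View pics/w8.png

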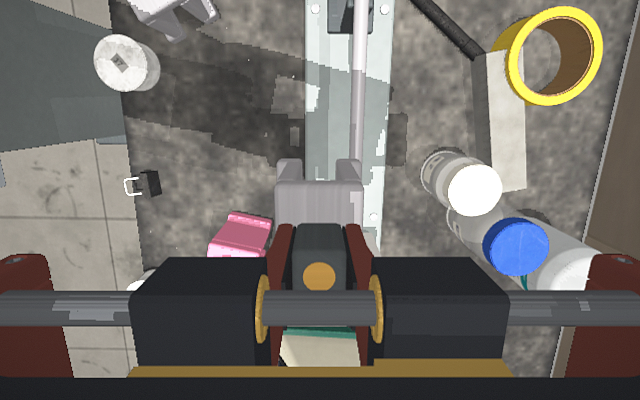

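View pics/s8.png

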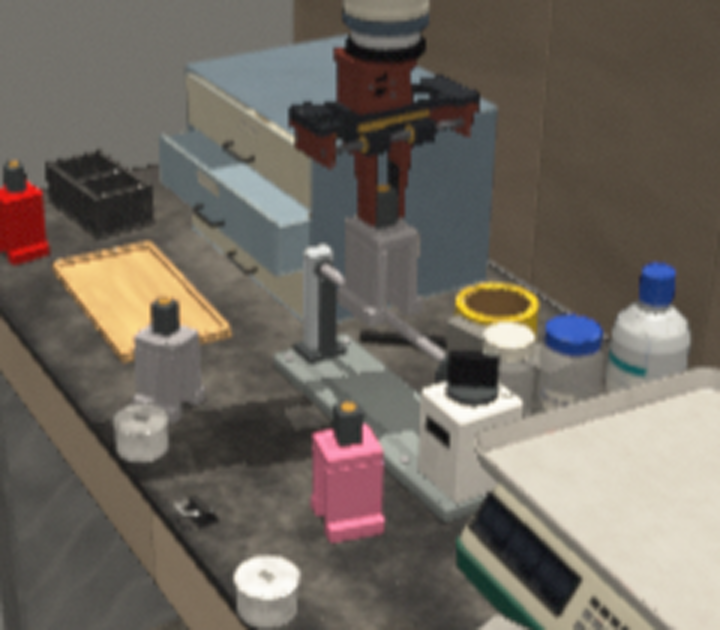

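Request:
move_arm([
  [[0.1,0,0],[0,0,0]],
  [[0.21,0,0],[0,0,0]],
  [[0.21,0,0],[0,0,0]],
  [[0.21,0,0],[0,0,0]],
  [[0.21,0,0],[0,0,0]],
])

```text
t: 15.88
ee_pos: [618.7, -113.6, 263.2]
orientation: [-3.141, -0.026, 0.001]
ft_force: [-0.1, 0.1, -4.4]
width: 23.7
```

```bash
python3 - <<'E'
from h import *
o=st();print(yaw(o))
im=save("wrist","w9.png",(200,0,480,300),2)
for u in ((343.5,0),): pass
Y=np.array([40,0,-30]); 
print(proj("wrist",im,[[619-0.014*(y+75),y,133] for y in Y],o))
save("scene","s9.png",(320,150,440,270),5)
plan(619.5,-115,157,0.015)
E
```

```text
t 15.88 pos [ 618.7 -113.6  263.2] rv [-3.141e+00 -2.600e-02  1.000e-03] F [-0.1  0.1 -4.4] M [-0.1   0.08 -0.03] w 23.7 q [-0.2   0.39  1.58 -0.    1.17 -0.22]
0.016814560433819247
[[318.56415416  -3.71054792]
 [318.47806569  51.11919872]
 [318.41764827  89.59905907]]
plan [0.004, 0.009, 0.708] [-0.0, 0.0, 0.002]
```

View pics/w9.png

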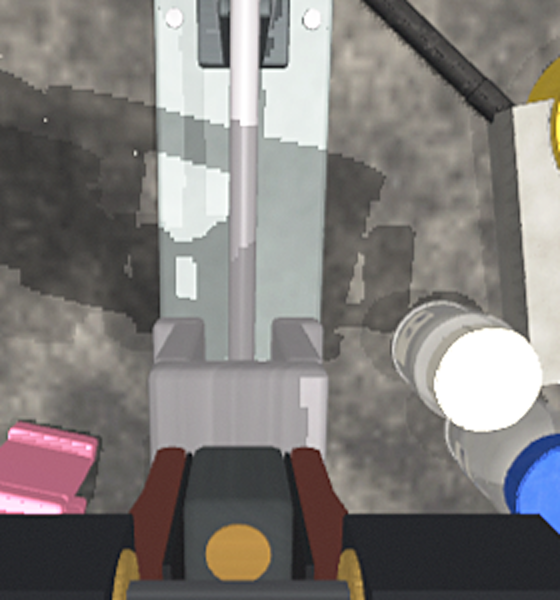

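View pics/s9.png

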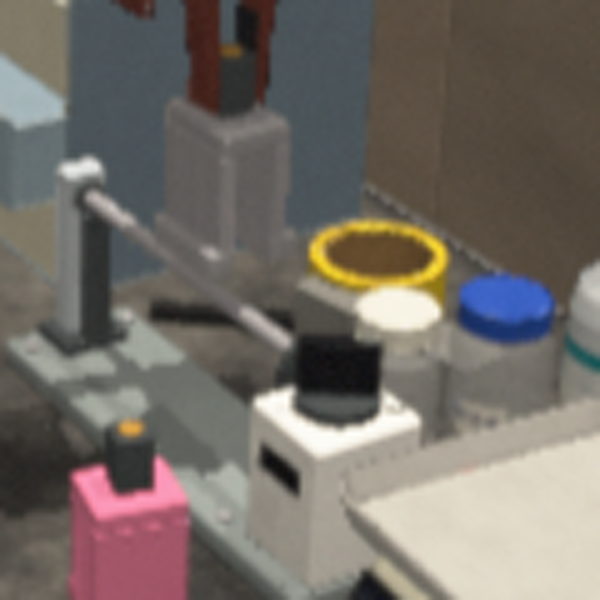

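Request:
move_arm([
  [[0.015,0.01,0],[0,0,0]],
  [[0.015,0.01,0.15],[0,0,0]],
  [[0.015,0.01,0.25],[0,0,0]],
  [[0.015,0.01,0.4],[0,0,0]],
  [[0.015,0.01,0.4],[0,0,0]],
])

```text
t: 16.6
ee_pos: [620.0, -114.9, 201.2]
orientation: [-3.141, -0.026, 0.007]
ft_force: [-0.3, -0.8, -4.6]
width: 23.9
```

```bash
python3 - <<'E'
from h import *
o=st();print(yaw(o))
im=save("wrist","w10.png",(200,0,480,300),2)
plan(621,-115,157,0.015)
E
```

```text
t 16.6 pos [ 620.  -114.9  201.2] rv [-3.141 -0.026  0.007] F [-0.3 -0.8 -4.6] M [-0.05  0.03  0.02] w 23.9 q [-0.2   0.46  1.63 -0.    1.06 -0.22]
0.01687607459381913
plan [0.001, -0.001, 0.304] [-0.0, 0.002, 0.002]
```

View pics/w10.png

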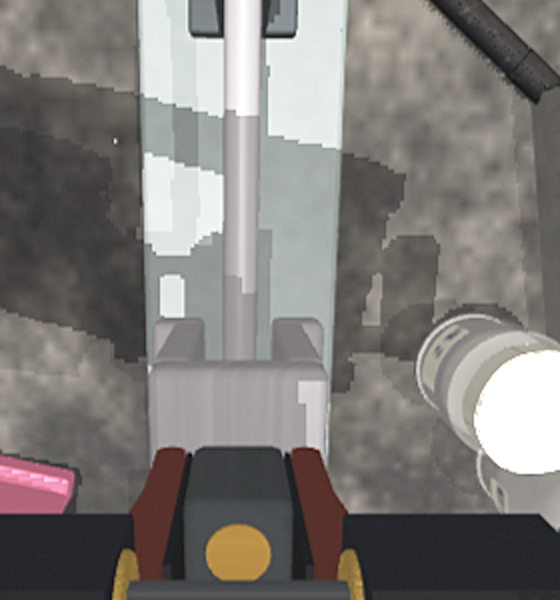

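Request:
move_arm([
  [[0,0,0.08],[0,0,0]],
  [[0,0,0.16],[0,0,0]],
  [[0,0,0.23],[0,0,0]],
  [[0,0,0.28],[0,0,0]],
  [[0,0,0.285],[0,0,0]],
])

```text
t: 17.27
ee_pos: [621.0, -115.1, 159.6]
orientation: [-3.141, -0.026, 0.002]
ft_force: [0.9, 0.5, -4.4]
width: 23.9
```

Request:
move_arm([
  [[0,0,0.007],[0,0,0]],
  [[0,0,0.014],[0,0,0]],
  [[0,0,0.014],[0,0,0]],
  [[0,0,0.014],[0,0,0]],
  [[0,0,0.014],[0,0,0]],
])

```text
t: 17.9
ee_pos: [621.5, -115.1, 158.4]
orientation: [3.141, 0.027, 0.0]
ft_force: [-0.8, -0.1, -4.8]
width: 23.5
```

```bash
python3 - <<'E'
from h import *
o=st();print(yaw(o))
E
```

```text
t 17.9 pos [ 621.5 -115.1  158.4] rv [3.141 0.027 0.   ] F [-0.8 -0.1 -4.8] M [-0.05  0.07  0.05] w 23.5 q [-0.2   0.51  1.66  0.    0.97 -0.22]
0.016913708123059583
```

Request:
move_arm([
  [[0,0,0.01],[0,0,0]],
  [[0,0,0.02],[0,0,0]],
  [[0,0,0.02],[0,0,0]],
  [[0,0,0.02],[0,0,0]],
  [[0,0,0.02],[0,0,0]],
])

```text
t: 18.52
ee_pos: [621.4, -115.2, 155.3]
orientation: [-3.141, -0.026, 0.0]
ft_force: [-0.0, -0.3, -2.8]
width: 23.7
```

Request:
move_arm([
  [[0,0,0.007],[0,0,0]],
  [[0,0,0.007],[0,0,0]],
  [[0,0,0.007],[0,0,0]],
  [[0,0,0.007],[0,0,0]],
  [[0,0,0.007],[0,0,0]],
])

```text
t: 19.15
ee_pos: [621.5, -115.1, 155.3]
orientation: [3.141, 0.027, 0.0]
ft_force: [-3.9, 0.8, 5.6]
width: 23.7
```

```bash
python3 - <<'E'
from h import *
o=st();print(yaw(o))
E
```

```text
t 19.15 pos [ 621.5 -115.1  155.3] rv [3.141 0.027 0.   ] F [-3.9  0.8  5.6] M [ 0.12  0.78 -0.02] w 23.7 q [-0.2   0.51  1.66 -0.    0.97 -0.22]
0.016946221226909555
```

Request:
move_arm([
  [[0,0,-0.007],[0,0,0]],
  [[0,0,-0.007],[0,0,0]],
  [[0,0,-0.007],[0,0,0]],
  [[0,0,-0.007],[0,0,0]],
  [[0,0,-0.007],[0,0,0]],
], gripper=0.5)

```text
t: 19.77
ee_pos: [621.5, -115.2, 155.3]
orientation: [3.141, 0.027, 0.0]
ft_force: [0.2, 0.4, 0.1]
width: 43.8
```

Request:
move_arm([
  [[0,0,-0.15],[0,0,0]],
  [[0,0,-0.4],[0,0,0]],
  [[0,0,-0.7],[0,0,0]],
  [[0,0,-0.9],[0,0,0]],
  [[0,0,-0.9],[0,0,0]],
])

```text
t: 20.4
ee_pos: [622.9, -115.4, 293.0]
orientation: [3.14, 0.027, 0.008]
ft_force: [-0.9, -0.4, 0.1]
width: 44.0
```

```bash
python3 - <<'E'
from h import *
o=st();print(yaw(o))
save("scene","s11.png",(230,100,470,310),3)
# next: view A : TCP (430,0,290)
plan(440,20,290,0.0)
E
```

```text
t 20.4 pos [ 622.9 -115.4  293. ] rv [3.14  0.027 0.008] F [-0.9 -0.4  0.1] M [-0.03  0.07 -0.02] w 44.0 q [-0.2   0.36  1.55 -0.    1.22 -0.22]
0.016961965965532958
plan [-1.196, -0.922, 0.004] [0.0, -0.002, 0.016]
```

View pics/s11.png

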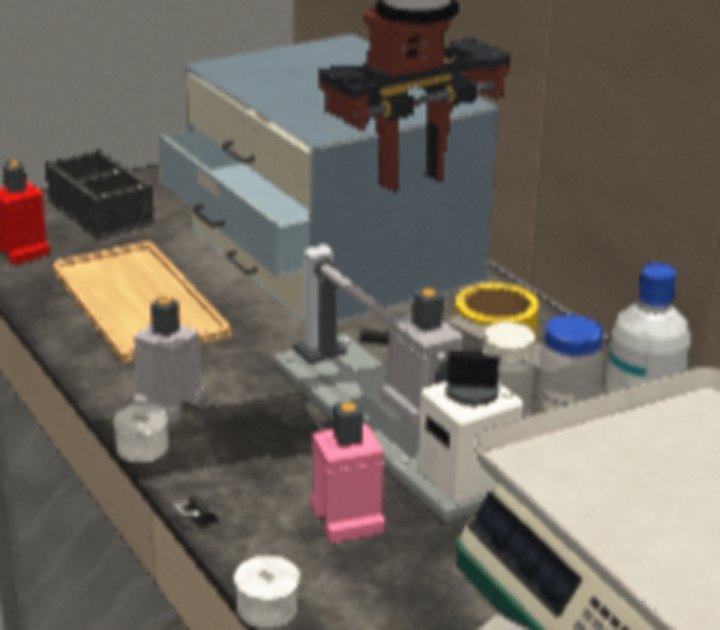

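Request:
move_arm([
  [[-0.3,-0.25,0],[0,0,0]],
  [[-0.6,-0.5,0],[0,0,0]],
  [[-0.8,-0.7,0],[0,0,0]],
  [[-1,-0.8,0],[0,0,0]],
  [[-1,-0.8,0],[0,0,0]],
])

```text
t: 21.08
ee_pos: [466.9, 3.1, 288.7]
orientation: [-3.141, -0.029, 0.005]
ft_force: [0.4, 0.2, 0.4]
width: 44.0
```

```bash
python3 - <<'E'
from h import *
o=st();print(yaw(o))
im=save("wrist","w12.png")
for n in ("weight_0","weight_0_seat"):
  print(n,[(np.round(d["location"]).tolist(),round(d["p"],2)) for d in ctrl.pinpoint("wrist",n)])
E
```

```text
t 21.07 pos [466.9   3.1 288.7] rv [-3.141 -0.029  0.005] F [0.4 0.2 0.4] M [-0.07  0.03  0.02] w 44.0 q [-0.02  0.11  1.9   0.    1.14 -0.04]
0.018472884057438962
weight_0 [([490.0, -217.0, 5.0], 0.68), ([432.0, 60.0, 2.0], 0.56)]
weight_0_seat [([429.0, 62.0, 77.0], 0.68), ([496.0, -222.0, 77.0], 0.65), ([369.0, -3.0, 4.0], 0.54)]
```

View pics/w12.png

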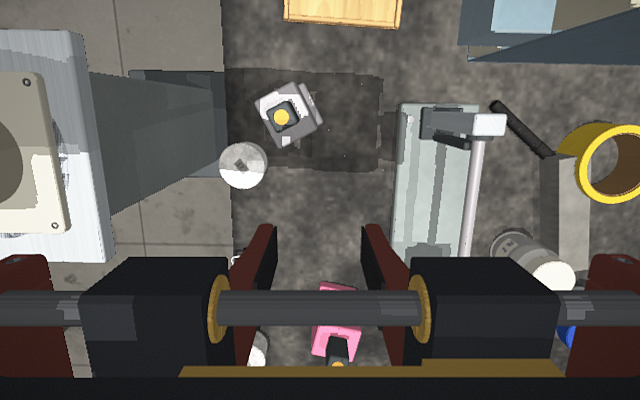

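```bash
python3 - <<'E'
from h import *
o=ctrl.get_obs()
im=ctrl.get_image("wrist"); cv2.imwrite("pics/w12c.png",cv2.resize(im["pixels"][70:160,240:340,::-1],None,fx=6,fy=6))
print(ray("wrist",im,(281.5,117.5),131,o))
E
```

```text
[435.11448652  61.3613739  131.        ]
```

View pics/w12c.png

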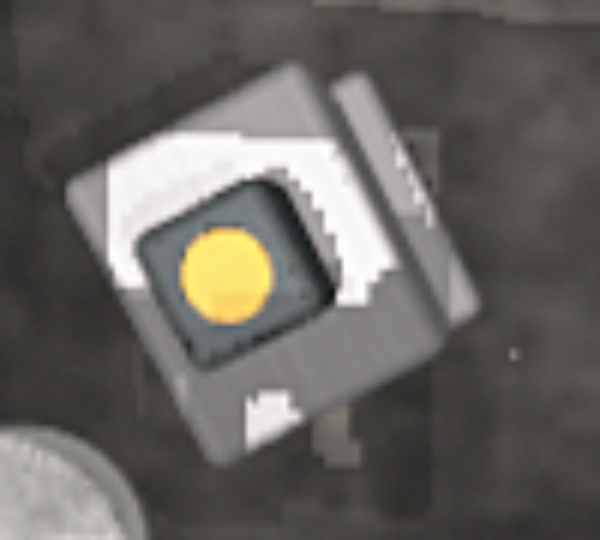

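```bash
python3 - <<'E'
from h import *
o=ctrl.get_obs()
im=ctrl.get_image("wrist")
print(ray("wrist",im,(277.8,116),131,o))
plan(431.5,62,150,0.51)
E
```

```text
[431.87286979  62.57594252 131.        ]
plan [-0.251, -0.405, 0.932] [-0.0, 0.001, -0.471]
```

Request:
move_arm([
  [[-0.1,-0.2,0.1],[0,0,-0.15]],
  [[-0.25,-0.4,0.3],[0,0,-0.3]],
  [[-0.25,-0.4,0.6],[0,0,-0.47]],
  [[-0.25,-0.4,0.9],[0,0,-0.47]],
  [[-0.25,-0.4,0.9],[0,0,-0.47]],
])

```text
t: 21.95
ee_pos: [429.1, 61.2, 152.8]
orientation: [-3.04, -0.79, 0.011]
ft_force: [0.5, 0.2, 0.1]
width: 43.5
```

```bash
python3 - <<'E'
from h import *
o=st();print(yaw(o))
im=save("wrist","w13.png",(160,180,480,400),2)
plan(431.7,62.3,98,0.51)
E
```

```text
t 21.95 pos [429.1  61.2 152.8] rv [-3.04  -0.79   0.011] F [0.5 0.2 0.1] M [-0.06  0.02  0.05] w 43.5 q [ 0.11  0.26  2.09 -0.    0.8  -0.39]
0.5084367070586433
plan [0.011, -0.002, 0.377] [-0.001, 0.003, -0.002]
```

View pics/w13.png

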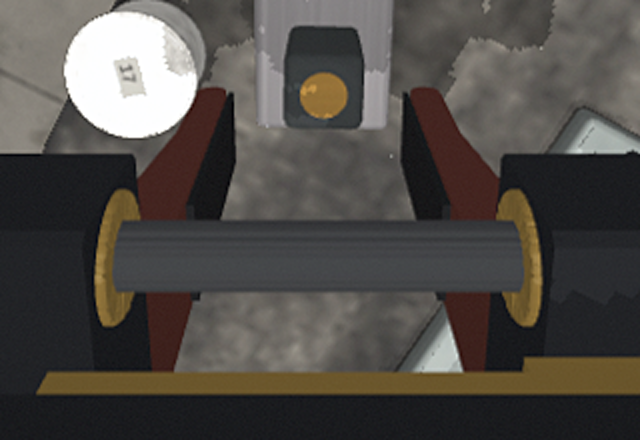

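```bash
python3 - <<'E'
from h import *
o=ctrl.get_obs()
im=ctrl.get_image("wrist")
X=ray("wrist",im,(322,228),131,o);print(X); plan(X[0],X[1],98,.51)
E
```

```text
[433.56811637  62.47063439 131.        ]
plan [0.014, 0.0, 0.386] [-0.0, 0.0, -0.002]
```

Request:
move_arm([
  [[0.014,0,0.15],[0,0,0]],
  [[0.014,0,0.3],[0,0,0]],
  [[0.014,0,0.37],[0,0,0]],
  [[0.014,0,0.37],[0,0,0]],
  [[0.014,0,0.37],[0,0,0]],
])

```text
t: 22.68
ee_pos: [433.7, 62.7, 100.8]
orientation: [3.04, 0.791, 0.003]
ft_force: [1.0, -0.4, 0.6]
width: 43.9
```

Request:
move_arm([
  [[0,0,0],[0,0,0]],
  [[0,0,0],[0,0,0]],
  [[0,0,0],[0,0,0]],
  [[0,0,0],[0,0,0]],
  [[0,0,0],[0,0,0]],
], gripper=0.0)

```text
t: 23.3
ee_pos: [432.6, 62.7, 99.9]
orientation: [-3.04, -0.791, 0.001]
ft_force: [-1.0, 0.9, 2.5]
width: 24.0
```

Request:
move_arm([
  [[0,0,-0.1],[0,0,0]],
  [[0,0,-0.3],[0,0,0]],
  [[0,0,-0.6],[0,0,0]],
  [[0,0,-0.9],[0,0,0]],
  [[0,0,-1],[0,0,0]],
])

```text
t: 23.92
ee_pos: [434.0, 62.8, 251.8]
orientation: [3.04, 0.791, 0.007]
ft_force: [-0.1, -0.5, -3.5]
width: 24.2
```

```bash
python3 - <<'E'
from h import *
o=st();print(yaw(o))
plan(620,-35,265,0.017)
E
```

```text
t 23.93 pos [434.   62.8 251.8] rv [3.04  0.791 0.007] F [-0.1 -0.5 -3.5] M [-0.04 -0.02 -0.  ] w 24.2 q [ 0.12  0.1   2.   -0.    1.04 -0.39]
0.5090892251956627
plan [0.766, 1.174, -0.083] [0.001, -0.004, 0.47]
```

Request:
move_arm([
  [[0,0.1,-0.1],[0,0,0]],
  [[0.2,0.4,-0.1],[0,0,0.1]],
  [[0.4,0.7,-0.1],[0,0,0.2]],
  [[0.6,0.9,-0.1],[0,0,0.35]],
  [[0.7,1,-0.1],[0,0,0.47]],
])

```text
t: 24.55
ee_pos: [598.7, -18.0, 262.3]
orientation: [-3.141, -0.018, 0.004]
ft_force: [-0.8, -0.9, -3.2]
width: 24.1
```

```bash
python3 - <<'E'
from h import *
o=st();print(yaw(o))
plan(620,-35,265,0.017)
E
```

```text
t 24.55 pos [598.7 -18.  262.3] rv [-3.141 -0.018  0.004] F [-0.8 -0.9 -3.2] M [-0.05  0.12 -0.01] w 24.1 q [-0.05  0.34  1.65 -0.    1.15 -0.06]
0.011364400252440133
plan [0.14, 0.115, -0.018] [-0.0, 0.002, -0.005]
```

Request:
move_arm([
  [[0.1,0.1,0],[0,0,-0.005]],
  [[0.14,0.115,0],[0,0,-0.005]],
  [[0.14,0.115,0],[0,0,-0.005]],
  [[0.14,0.115,0],[0,0,-0.005]],
  [[0.14,0.115,0],[0,0,-0.005]],
])

```text
t: 25.18
ee_pos: [618.4, -33.6, 265.1]
orientation: [-3.141, -0.036, -0.0]
ft_force: [-0.3, -0.6, -2.9]
width: 24.2
```

```bash
python3 - <<'E'
from h import *
o=st();print(yaw(o))
im=save("wrist","w14.png",(200,0,480,300),2)
save("scene","s14.png",(230,100,470,310),3)
plan(620,-35,200,0.017)
E
```

```text
t 25.18 pos [618.4 -33.6 265.1] rv [-3.141 -0.036 -0.   ] F [-0.3 -0.6 -2.9] M [-0.1   0.02  0.02] w 24.2 q [-0.07  0.37  1.61  0.    1.17 -0.1 ]
0.022852071954848955
plan [0.009, 0.009, 0.434] [0.0, -0.0, 0.005]
```

View pics/w14.png

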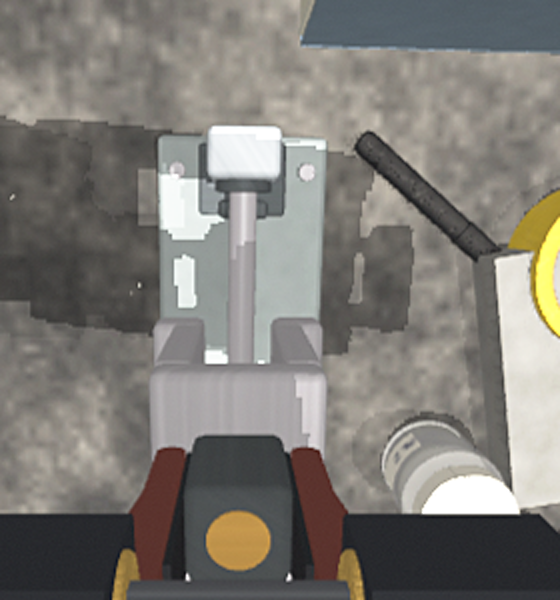

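View pics/s14.png

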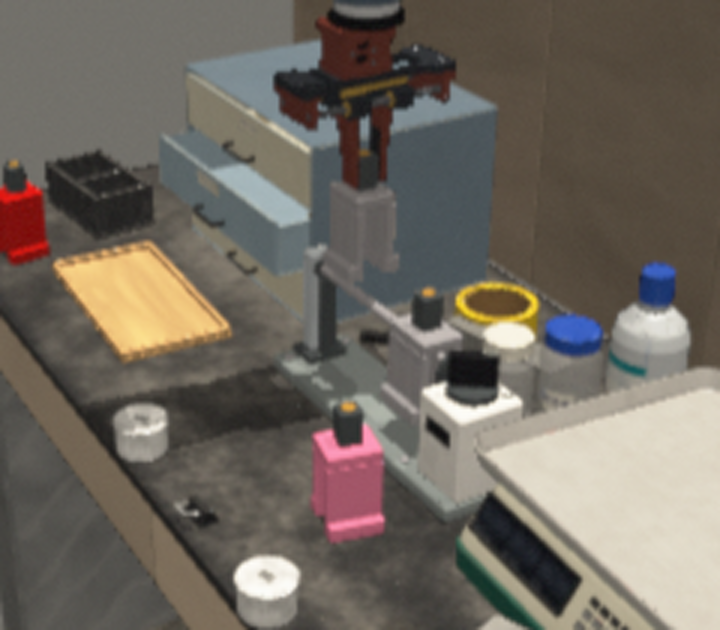

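Request:
move_arm([
  [[0.01,0.01,0.05],[0,0,0.005]],
  [[0.01,0.01,0.15],[0,0,0.005]],
  [[0.01,0.01,0.25],[0,0,0.005]],
  [[0.01,0.01,0.4],[0,0,0.005]],
  [[0.01,0.01,0.4],[0,0,0.005]],
])

```text
t: 25.9
ee_pos: [618.6, -35.3, 202.0]
orientation: [-3.141, -0.027, 0.008]
ft_force: [-0.3, -0.7, -3.9]
width: 24.0
```

```bash
python3 - <<'E'
from h import *
o=st();print(yaw(o))
im=save("wrist","w15.png",(200,0,480,300),2)
plan(620,-35,157.5,0.017)
E
```

```text
t 25.9 pos [618.6 -35.3 202. ] rv [-3.141 -0.027  0.008] F [-0.3 -0.7 -3.9] M [-0.03  0.09 -0.01] w 24.0 q [-0.08  0.44  1.65  0.    1.05 -0.09]
0.01688464361130076
plan [0.004, -0.003, 0.306] [-0.0, 0.003, -0.0]
```

View pics/w15.png

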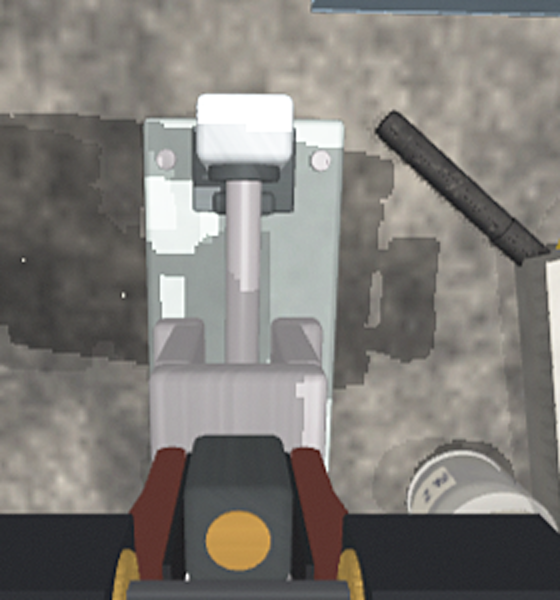

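Bar lies between the legs; lowering.

Request:
move_arm([
  [[0.005,0,0.08],[0,0,0]],
  [[0.005,0,0.16],[0,0,0]],
  [[0.005,0,0.23],[0,0,0]],
  [[0.005,0,0.28],[0,0,0]],
  [[0.005,0,0.295],[0,0,0]],
])

```text
t: 26.58
ee_pos: [620.8, -35.5, 159.9]
orientation: [-3.141, -0.027, 0.002]
ft_force: [-0.5, 0.9, -3.8]
width: 23.8
```

Request:
move_arm([
  [[0,0,0.005],[0,0,0]],
  [[0,0,0.01],[0,0,0]],
  [[0,0,0.01],[0,0,0]],
  [[0,0,0.01],[0,0,0]],
  [[0,0,0.01],[0,0,0]],
])

```text
t: 27.2
ee_pos: [621.2, -35.5, 159.2]
orientation: [3.141, 0.027, 0.0]
ft_force: [-0.2, -0.3, -3.1]
width: 24.2
```

Request:
move_arm([
  [[0,0,0.01],[0,0,0]],
  [[0,0,0.02],[0,0,0]],
  [[0,0,0.02],[0,0,0]],
  [[0,0,0.02],[0,0,0]],
  [[0,0,0.02],[0,0,0]],
])

```text
t: 27.82
ee_pos: [621.2, -35.4, 156.8]
orientation: [3.141, 0.027, 0.001]
ft_force: [-2.7, 0.4, 5.5]
width: 23.8
```

Request:
move_arm([
  [[0,0,0],[0,0,0]],
  [[0,0,0],[0,0,0]],
  [[0,0,0],[0,0,0]],
  [[0,0,0],[0,0,0]],
  [[0,0,0],[0,0,0]],
], gripper=0.5)

```text
t: 28.45
ee_pos: [621.1, -35.5, 156.0]
orientation: [3.141, 0.027, -0.0]
ft_force: [-0.0, 0.0, -0.4]
width: 43.6
```

Request:
move_arm([
  [[0,0,-0.15],[0,0,0]],
  [[0,0,-0.4],[0,0,0]],
  [[0,0,-0.7],[0,0,0]],
  [[0,0,-0.8],[0,0,0]],
  [[0,0,-0.8],[0,0,0]],
])

```text
t: 29.08
ee_pos: [621.5, -35.5, 276.6]
orientation: [3.141, 0.027, 0.003]
ft_force: [0.1, -0.5, -0.4]
width: 43.8
```

```bash
python3 - <<'E'
from h import *
o=st();print(yaw(o))
save("scene","s16.png",(230,100,470,310),3)
im=save("wrist","w16.png")
save("top","t16.png",(150,80,480,270),2.4)
for c in ("scene","top"): print([(np.round(d["location"]).tolist(),round(d["p"],2)) for d in ctrl.pinpoint(c,"weight_0")])
plan(620,-205,260,-0.9)
E
```

```text
t 29.07 pos [621.5 -35.5 276.6] rv [3.141e+00 2.700e-02 3.000e-03] F [ 0.1 -0.5 -0.4] M [-0.02  0.09 -0.01] w 43.8 q [-0.08  0.36  1.59 -0.    1.19 -0.09]
0.016873575188784188
[([415.0, 514.0, -1.0], 0.95), ([617.0, -33.0, 55.0], 0.86), ([620.0, -154.0, 54.0], 0.7), ([495.0, -219.0, -1.0], 0.64)]
[([495.0, -216.0, -0.0], 0.75), ([619.0, -39.0, 58.0], 0.61), ([420.0, 516.0, -1.0], 0.58), ([623.0, -153.0, 62.0], 0.54)]
plan [-0.021, 1.13, 0.095] [0.001, 0.003, 0.876]
```

View pics/s16.png

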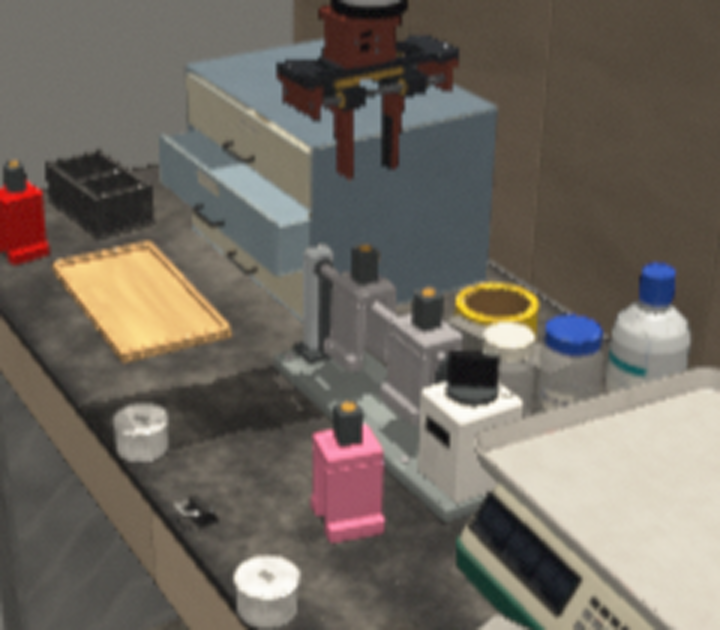

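View pics/t16.png

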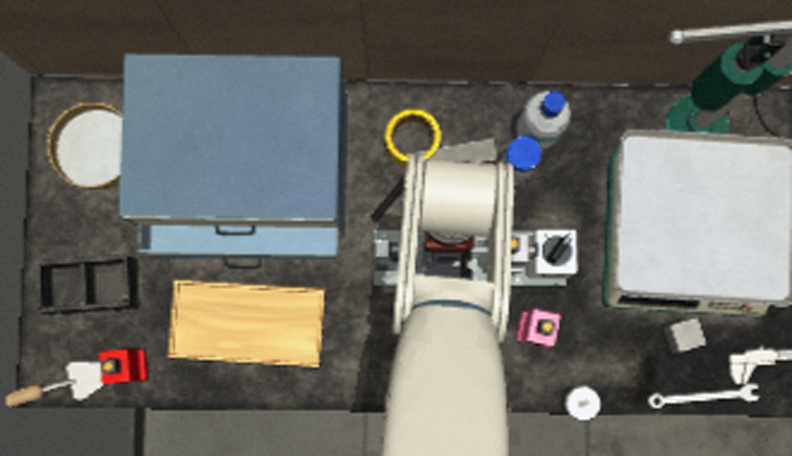

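Request:
move_arm([
  [[0,0.1,0],[0,0,0.15]],
  [[0,0.3,0],[0,0,0.33]],
  [[0,0.6,0],[0,0,0.5]],
  [[0,0.8,0],[0,0,0.68]],
  [[0,1,0],[0,0,0.85]],
])

```text
t: 29.95
ee_pos: [623.2, -186.5, 274.7]
orientation: [2.843, -1.337, -0.003]
ft_force: [-0.2, -0.1, -0.1]
width: 44.0
```

```bash
python3 - <<'E'
from h import *
o=st();print(yaw(o))
plan(600,-275,270,-2.167)
im=save("wrist","w17.png")
E
```

```text
t 29.95 pos [ 623.2 -186.5  274.7] rv [ 2.843 -1.337 -0.003] F [-0.2 -0.1 -0.1] M [-0.07  0.1  -0.03] w 44.0 q [-0.31  0.41  1.52  0.    1.21  0.57]
-0.8794909100264389
plan [0.356, 0.495, 0.031] [0.002, 0.001, 1.229]
```

View pics/w17.png

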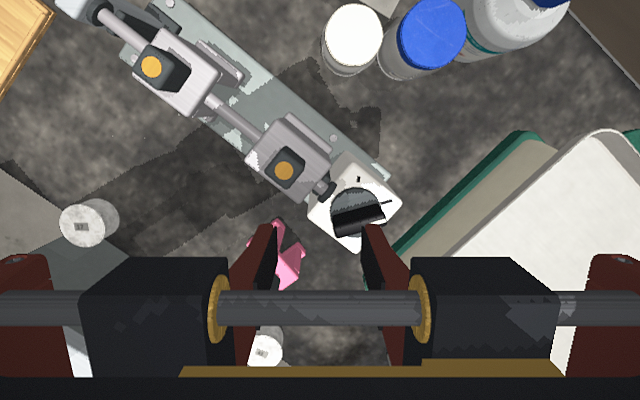

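```bash
python3 - <<'E'
from h import *
o=ctrl.get_obs()
im=ctrl.get_image("wrist")
print(ray("wrist",im,(285,171),188,o),ray("wrist",im,(151,67),188,o))
E
```

```text
[ 625.50540331 -155.58172681  188.        ] [625.06310725 -37.18064449 188.        ]
```

Request:
move_arm([
  [[0.1,0.1,0],[0,0,0.15]],
  [[0.2,0.2,0],[0,0,0.33]],
  [[0.25,0.25,0],[0,0,0.5]],
  [[0.25,0.25,0],[0,0,0.68]],
  [[0.25,0.25,0],[0,0,0.85]],
])

```text
t: 30.68
ee_pos: [618.7, -237.4, 275.0]
orientation: [1.994, -2.427, -0.003]
ft_force: [0.1, -0.3, -0.2]
width: 44.1
```

```bash
python3 - <<'E'
from h import *
o=st();print(yaw(o))
plan(620.3,-235.5,220,-2.167)
E
```

```text
t 30.68 pos [ 618.7 -237.4  275. ] rv [ 1.994 -2.427 -0.003] F [ 0.1 -0.3 -0.2] M [ 0.02  0.1  -0.01] w 44.1 q [-0.38  0.43  1.49  0.    1.22  1.38]
-1.766422295693653
plan [-0.014, -0.008, 0.367] [0.002, 0.0, 0.383]
```

Request:
move_arm([
  [[-0.014,-0.008,0],[0,0,0.15]],
  [[-0.014,-0.008,0],[0,0,0.3]],
  [[-0.014,-0.008,0.1],[0,0,0.38]],
  [[-0.014,-0.008,0.3],[0,0,0.38]],
  [[-0.014,-0.008,0.4],[0,0,0.38]],
])

```text
t: 31.3
ee_pos: [619.6, -235.2, 213.7]
orientation: [1.482, -2.768, -0.004]
ft_force: [0.3, -0.3, 0.0]
width: 43.7
```

```bash
python3 - <<'E'
from h import *
o=st();print(yaw(o))
im=save("wrist","w18.png")
plan(620.3,-235.5,133,-2.167)
E
```

```text
t 31.3 pos [ 619.6 -235.2  213.7] rv [ 1.482 -2.768 -0.004] F [ 0.3 -0.3  0. ] M [ 0.08  0.1  -0.01] w 43.7 q [-0.38  0.49  1.55  0.    1.11  1.78]
-2.1586340916766114
plan [-0.003, -0.011, 0.528] [0.005, -0.001, 0.007]
```

View pics/w18.png

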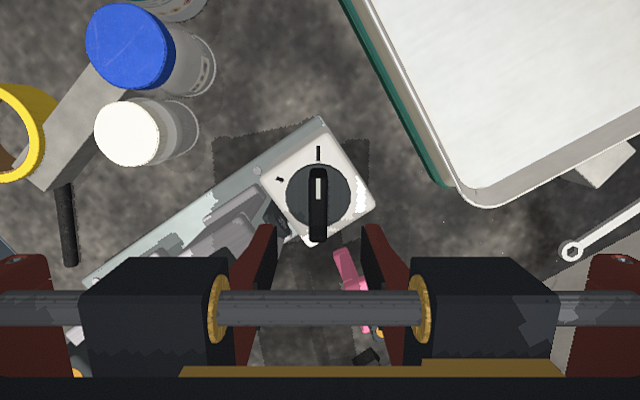

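Request:
move_arm([
  [[0,-0.005,0.15],[0,0,0]],
  [[0,-0.005,0.3],[0,0,0]],
  [[0,-0.005,0.45],[0,0,0]],
  [[0,-0.005,0.53],[0,0,0]],
  [[0,-0.005,0.53],[0,0,0]],
])

```text
t: 31.98
ee_pos: [621.0, -236.6, 136.1]
orientation: [1.479, -2.771, -0.002]
ft_force: [0.3, -0.1, 0.2]
width: 43.8
```

Request:
move_arm([
  [[0,0,0],[0,0,0]],
  [[0,0,0],[0,0,0]],
  [[0,0,0],[0,0,0]],
  [[0,0,0],[0,0,0]],
  [[0,0,0],[0,0,0]],
], gripper=0.0)

```text
t: 32.6
ee_pos: [622.1, -236.1, 137.2]
orientation: [-1.478, 2.77, -0.0]
ft_force: [1.9, 4.8, 1.7]
width: 12.5
```

Request:
move_arm([
  [[0,0,0],[0,0,-0.12]],
  [[0,0,0],[0,0,-0.26]],
  [[0,0,0],[0,0,-0.4]],
  [[0,0,0],[0,0,-0.54]],
  [[0,0,0],[0,0,-0.66]],
])

```text
t: 33.22
ee_pos: [622.3, -235.2, 137.2]
orientation: [-2.333, 2.1, -0.0]
ft_force: [2.5, 8.5, 3.0]
width: 12.7
```

```bash
python3 - <<'E'
from h import *
o=st();print(yaw(o),(-.967-yaw(o))*3/np.pi)
E
```

```text
t 33.23 pos [ 622.3 -235.2  137.2] rv [-2.333  2.1   -0.   ] F [2.5 8.5 3. ] M [ 1.48 -0.4  -0.07] w 12.7 q [-0.38  0.58  1.59  0.    0.97  1.08]
-1.4659522868873829 0.4764643369507948
```

Request:
move_arm([
  [[0,0,0],[0,0,-0.12]],
  [[0,0,0],[0,0,-0.26]],
  [[0,0,0],[0,0,-0.4]],
  [[0,0,0],[0,0,-0.49]],
  [[0,0,0],[0,0,-0.49]],
])

```text
t: 33.85
ee_pos: [622.1, -234.5, 137.2]
orientation: [-2.786, 1.444, 0.0]
ft_force: [2.4, 11.0, 4.2]
width: 12.9
```

```bash
python3 - <<'E'
from h import *
o=st();print(yaw(o))
E
```

```text
t 33.85 pos [ 622.1 -234.5  137.2] rv [-2.786  1.444  0.   ] F [ 2.4 11.   4.2] M [ 1.85 -0.34 -0.1 ] w 12.9 q [-0.38  0.58  1.59  0.    0.97  0.57]
-0.9563964738851167
```

Free detent reached. Release straight up, look, then let three seconds pass.

Request:
move_arm([
  [[0,0,0],[0,0,0]],
  [[0,0,0],[0,0,0]],
  [[0,0,0],[0,0,0]],
  [[0,0,-0.2],[0,0,0]],
  [[0,0,-0.5],[0,0,0]],
], gripper=0.5)

```text
t: 34.48
ee_pos: [620.0, -236.8, 210.7]
orientation: [2.788, -1.447, -0.006]
ft_force: [0.7, 0.8, 1.3]
width: 43.9
```

```bash
python3 - <<'E'
from h import *
o=st();print(yaw(o))
im=save("wrist","w20.png")
save("scene","s20.png",(230,100,470,310),3)
E
```

```text
t 34.48 pos [ 620.  -236.8  210.7] rv [ 2.788 -1.447 -0.006] F [0.7 0.8 1.3] M [-0.01  0.06 -0.  ] w 43.9 q [-0.38  0.49  1.54 -0.    1.11  0.57]
-0.9573514113459081
```

View pics/w20.png

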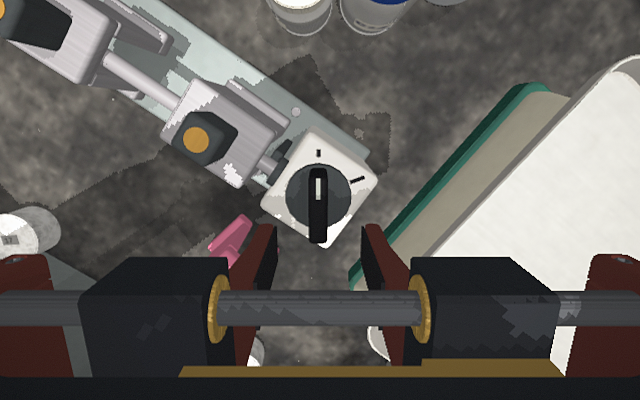

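View pics/s20.png

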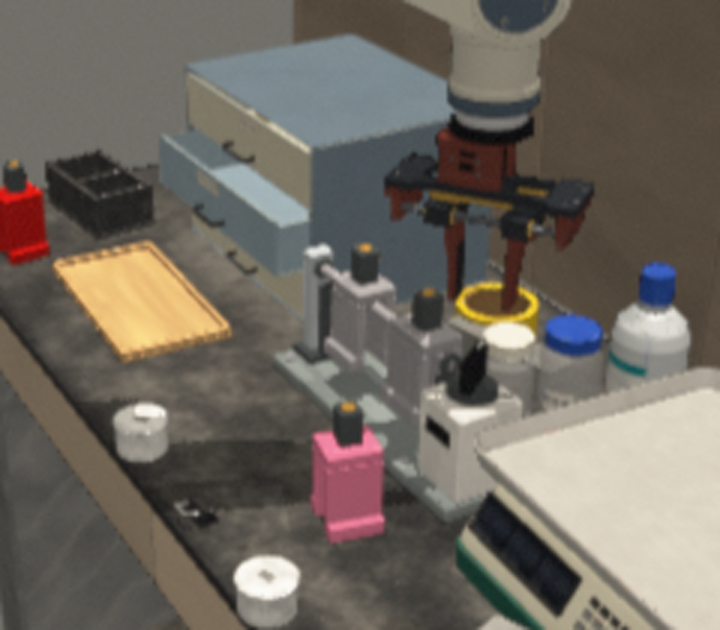

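Request:
move_arm([
  [[0,0,0],[0,0,0]],
  [[0,0,0],[0,0,0]],
  [[0,0,0],[0,0,0]],
  [[0,0,0],[0,0,0]],
  [[0,0,0],[0,0,0]],
])

```text
t: 35.2
ee_pos: [621.2, -236.8, 211.2]
orientation: [2.789, -1.446, -0.001]
ft_force: [0.2, 0.1, -0.4]
width: 44.0
```

Request:
move_arm([
  [[0,0,0],[0,0,0]],
  [[0,0,0],[0,0,0]],
  [[0,0,0],[0,0,0]],
  [[0,0,0],[0,0,0]],
  [[0,0,0],[0,0,0]],
])

```text
t: 35.83
ee_pos: [621.2, -236.9, 211.6]
orientation: [2.789, -1.447, 0.0]
ft_force: [-0.3, -0.3, 0.7]
width: 43.7
```

Request:
move_arm([
  [[0,0,0],[0,0,0]],
  [[0,0,0],[0,0,0]],
  [[0,0,0],[0,0,0]],
  [[0,0,0],[0,0,0]],
  [[0,0,0],[0,0,0]],
])

```text
t: 36.45
ee_pos: [621.3, -236.9, 211.6]
orientation: [2.789, -1.447, 0.0]
ft_force: [-0.8, 0.7, -0.6]
width: 44.0
```

Request:
move_arm([
  [[0,0,0],[0,0,0]],
  [[0,0,0],[0,0,0]],
  [[0,0,0],[0,0,0]],
  [[0,0,0],[0,0,0]],
  [[0,0,0],[0,0,0]],
])

```text
t: 37.08
ee_pos: [621.2, -236.9, 211.6]
orientation: [2.789, -1.446, 0.0]
ft_force: [1.1, 0.8, -0.7]
width: 44.0
```

Request:
move_arm([
  [[0,0,0],[0,0,0]],
  [[0,0,0],[0,0,0]],
  [[0,0,0],[0,0,0]],
  [[0,0,0],[0,0,0]],
  [[0,0,0],[0,0,0]],
])

```text
t: 37.7
ee_pos: [621.2, -236.8, 211.6]
orientation: [2.789, -1.446, -0.0]
ft_force: [0.1, 0.1, -0.3]
width: 43.8
```

Request:
move_arm([
  [[0,0,0],[0,0,0]],
  [[0,0,0],[0,0,0]],
  [[0,0,0],[0,0,0]],
  [[0,0,0],[0,0,0]],
  [[0,0,0],[0,0,0]],
])

```text
t: 38.33
ee_pos: [621.2, -236.9, 211.6]
orientation: [-2.789, 1.447, -0.0]
ft_force: [0.2, 0.1, -0.8]
width: 44.1
```

```bash
python3 - <<'E'
from h import *
o=st();print(yaw(o))
save("wrist","w21.png")
plan(620.3,-235.5,134,-0.965)
E
```

```text
t 38.33 pos [ 621.2 -236.9  211.6] rv [-2.789  1.447 -0.   ] F [ 0.2  0.1 -0.8] M [0.01 0.15 0.01] w 44.1 q [-0.38  0.49  1.54  0.    1.1   0.57]
-0.957057975560963
plan [-0.011, -0.0, 0.517] [0.0, -0.0, 0.008]
```

View pics/w21.png

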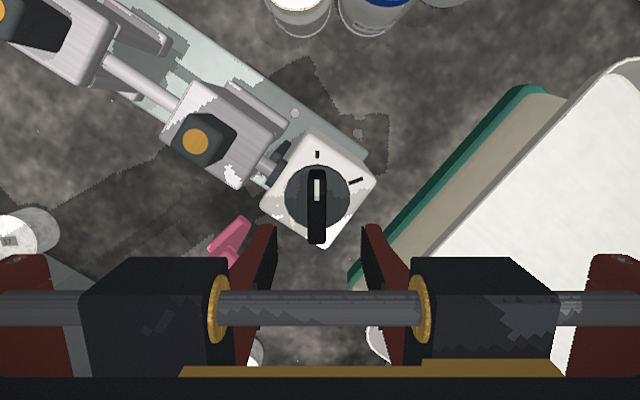

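Request:
move_arm([
  [[-0.01,0,0.15],[0,0,0.008]],
  [[-0.01,0,0.3],[0,0,0.008]],
  [[-0.01,0,0.45],[0,0,0.008]],
  [[-0.01,0,0.51],[0,0,0.008]],
  [[-0.01,0,0.51],[0,0,0.008]],
])

```text
t: 39.0
ee_pos: [620.2, -235.5, 134.7]
orientation: [2.783, -1.458, -0.002]
ft_force: [0.6, -0.3, 0.6]
width: 44.0
```

Request:
move_arm([
  [[0,0,0],[0,0,0]],
  [[0,0,0],[0,0,0]],
  [[0,0,0],[0,0,0]],
  [[0,0,0],[0,0,0]],
  [[0,0,0],[0,0,0]],
], gripper=0.0)

```text
t: 39.62
ee_pos: [620.4, -235.5, 135.6]
orientation: [-2.783, 1.458, -0.0]
ft_force: [-2.6, 1.1, 3.8]
width: 12.9
```

Request:
move_arm([
  [[0,0,0],[0,0,0.12]],
  [[0,0,0],[0,0,0.26]],
  [[0,0,0],[0,0,0.4]],
  [[0,0,0],[0,0,0.54]],
  [[0,0,0],[0,0,0.66]],
])

```text
t: 40.25
ee_pos: [620.4, -235.2, 135.6]
orientation: [-2.119, 2.319, 0.001]
ft_force: [-1.0, 2.9, 5.6]
width: 12.6
```

```bash
python3 - <<'E'
from h import *
o=st();print(yaw(o),(yaw(o)+2.167)*3/np.pi)
E
```

```text
t 40.25 pos [ 620.4 -235.2  135.6] rv [-2.119e+00  2.319e+00  1.000e-03] F [-1.   2.9  5.6] M [ 0.6   0.45 -0.01] w 12.6 q [-0.38  0.58  1.59  0.    0.97  1.28]
-1.6609788171580009 0.48321463535107145
```

Request:
move_arm([
  [[0,0,0],[0,0,0.12]],
  [[0,0,0],[0,0,0.26]],
  [[0,0,0],[0,0,0.4]],
  [[0,0,0],[0,0,0.495]],
  [[0,0,0],[0,0,0.495]],
])

```text
t: 40.88
ee_pos: [620.4, -234.9, 135.5]
orientation: [-1.459, 2.782, 0.001]
ft_force: [-0.8, 4.4, 5.7]
width: 13.1
```

Request:
move_arm([
  [[0,0,0],[0,0,0]],
  [[0,0,0],[0,0,0]],
  [[0,0,0],[0,0,0]],
  [[0,0,-0.2],[0,0,0]],
  [[0,0,-0.5],[0,0,0]],
], gripper=0.5)

```text
t: 41.5
ee_pos: [619.2, -235.4, 209.1]
orientation: [1.459, -2.78, -0.004]
ft_force: [0.8, -0.1, 1.0]
width: 44.0
```

```bash
python3 - <<'E'
from h import *
o=st();print(yaw(o))
save("wrist","w22.png")
save("scene","s22.png",(230,100,470,310),3)
E
```

```text
t 41.5 pos [ 619.2 -235.4  209.1] rv [ 1.459 -2.78  -0.004] F [ 0.8 -0.1  1. ] M [ 0.01  0.11 -0.02] w 44.0 q [-0.38  0.49  1.55 -0.    1.1   1.79]
-2.1750836931614375
```

View pics/w22.png

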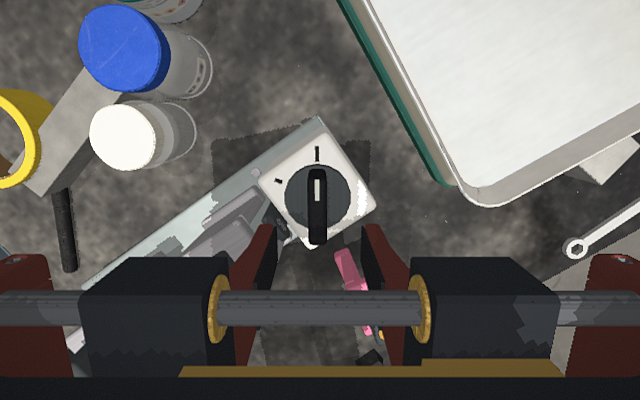

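View pics/s22.png

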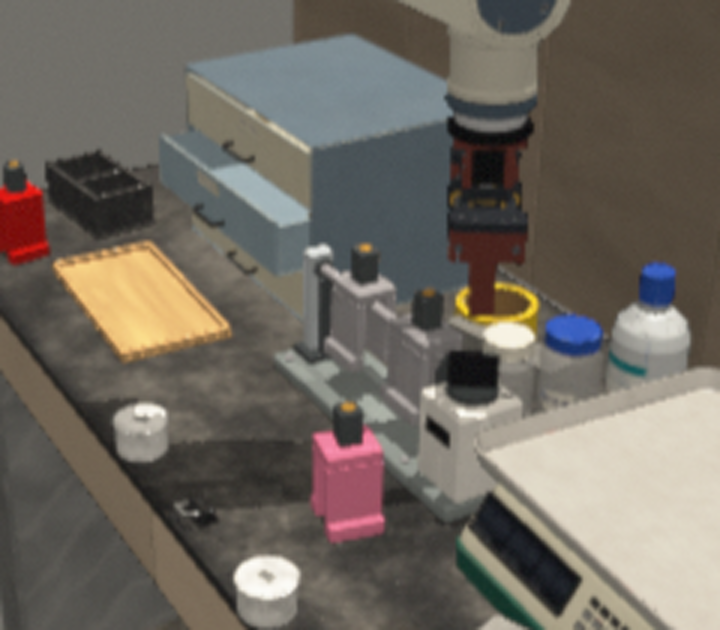

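```bash
python3 - <<'E'
from h import *
plan(622,-200,300,0.017)
E
```

```text
plan [-0.199, 0.142, -0.565] [-0.006, -0.008, -2.093]
```

Request:
move_arm([
  [[0,0,-0.3],[0,0,-0.1]],
  [[0,0,-0.5],[0,0,-0.27]],
  [[-0.1,0.05,-0.6],[0,0,-0.45]],
  [[-0.2,0.12,-0.6],[0,0,-0.63]],
  [[-0.2,0.12,-0.6],[0,0,-0.8]],
])

```text
t: 42.22
ee_pos: [622.5, -199.7, 299.7]
orientation: [-2.472, 1.939, 0.001]
ft_force: [-0.8, -0.3, 0.4]
width: 43.7
```

```bash
python3 - <<'E'
from h import *
st()
plan(622,-205,300,0.017)
E
```

```text
t 42.23 pos [ 622.5 -199.7  299.7] rv [-2.472e+00  1.939e+00  1.000e-03] F [-0.8 -0.3  0.4] M [-0.04  0.18 -0.03] w 43.7 q [-0.33  0.39  1.49  0.    1.26  1.  ]
plan [0.034, 0.011, -0.002] [-0.0, 0.0, -1.286]
```

Request:
move_arm([
  [[0,0,0],[0,0,-0.17]],
  [[0.03,0.01,0],[0,0,-0.34]],
  [[0.03,0.01,0],[0,0,-0.51]],
  [[0.03,0.01,0],[0,0,-0.69]],
  [[0.03,0.01,0],[0,0,-0.86]],
])

```text
t: 42.85
ee_pos: [621.9, -205.5, 299.2]
orientation: [-3.069, 0.671, 0.001]
ft_force: [-0.1, 0.4, -0.3]
width: 43.8
```

Request:
move_arm([
  [[0,0,0],[0,0,-0.17]],
  [[0,0,0],[0,0,-0.34]],
  [[0,0,0],[0,0,-0.43]],
  [[0,0,0],[0,0,-0.43]],
  [[0,0,0],[0,0,-0.43]],
])

```text
t: 43.48
ee_pos: [622.1, -205.5, 299.7]
orientation: [-3.141, -0.019, 0.001]
ft_force: [-0.3, -0.0, 0.9]
width: 43.7
```

```bash
python3 - <<'E'
from h import *
o=st();print(yaw(o))
save("wrist","w23.png")
E
```

```text
t 43.48 pos [ 622.1 -205.5  299.7] rv [-3.141e+00 -1.900e-02  1.000e-03] F [-0.3 -0.   0.9] M [-0.06  0.09  0.01] w 43.7 q [-0.34  0.4   1.49 -0.    1.26 -0.35]
0.011798900025450485
```

View pics/w23.png

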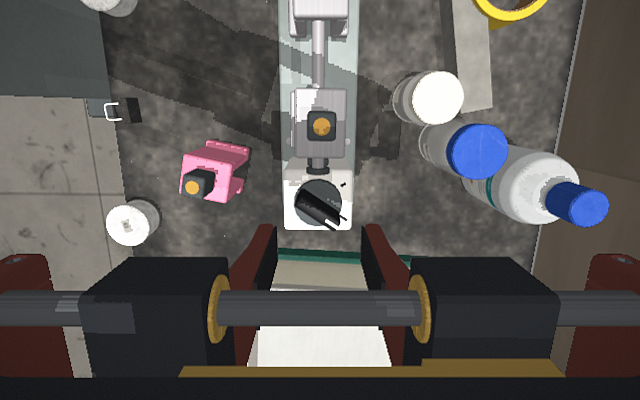

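```bash
python3 - <<'E'
from h import *
o=ctrl.get_obs()
im=ctrl.get_image("wrist"); cv2.imwrite("pics/w23c.png",cv2.resize(im["pixels"][70:190,260:380,::-1],None,fx=5,fy=5))
X=ray("wrist",im,(321.5,126),188,o);print(X);plan(X[0],X[1],200,0.017)
E
```

```text
[ 625.00397202 -150.74292539  188.        ]
plan [0.024, -0.364, 0.666] [-0.0, 0.0, -0.004]
```

View pics/w23c.png

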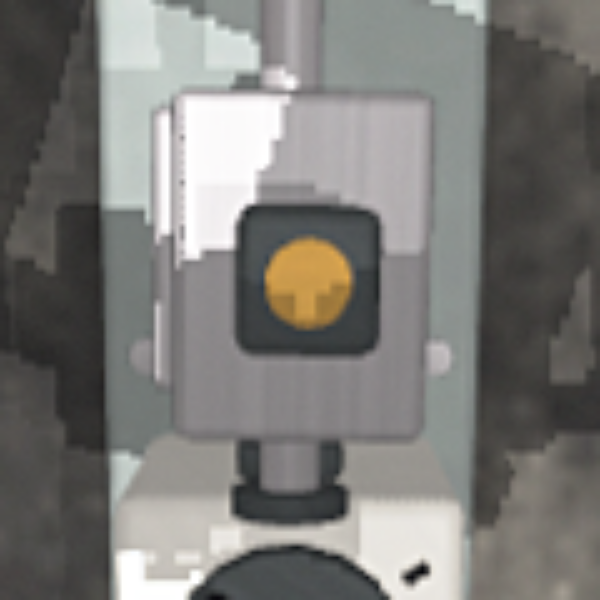

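Request:
move_arm([
  [[0.01,-0.15,0],[0,0,0]],
  [[0.01,-0.35,0.1],[0,0,0]],
  [[0.01,-0.35,0.3],[0,0,0]],
  [[0.01,-0.35,0.55],[0,0,0]],
  [[0.01,-0.35,0.6],[0,0,0]],
])

```text
t: 44.2
ee_pos: [621.4, -151.2, 207.7]
orientation: [-3.14, -0.022, 0.007]
ft_force: [0.0, 0.8, -0.2]
width: 43.5
```

```bash
python3 - <<'E'
from h import *
o=st()
im=save("wrist","w24.png",(160,180,480,400),2)
plan(623,-152.5,156,0.017)
E
```

```text
t 44.2 pos [ 621.4 -151.2  207.7] rv [-3.14  -0.022  0.007] F [ 0.   0.8 -0.2] M [-0.04  0.08 -0.02] w 43.5 q [-0.26  0.46  1.6   0.    1.08 -0.27]
plan [0.008, 0.007, 0.348] [-0.001, 0.003, -0.003]
```

View pics/w24.png

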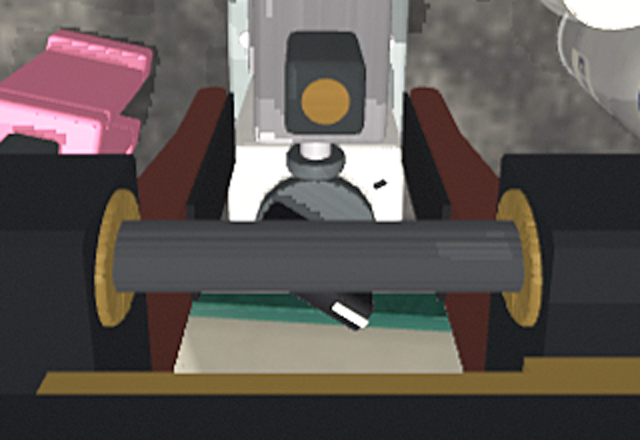

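Request:
move_arm([
  [[0.01,0,0.1],[0,0,0]],
  [[0.01,0,0.2],[0,0,0]],
  [[0.01,0,0.3],[0,0,0]],
  [[0.01,0,0.335],[0,0,0]],
  [[0.01,0,0.335],[0,0,0]],
])

```text
t: 44.88
ee_pos: [624.2, -152.9, 159.3]
orientation: [-3.141, -0.021, 0.001]
ft_force: [-0.4, 0.4, -0.0]
width: 43.5
```

Request:
move_arm([
  [[0,0,0],[0,0,0]],
  [[0,0,0],[0,0,0]],
  [[0,0,0],[0,0,0]],
  [[0,0,0],[0,0,0]],
  [[0,0,0],[0,0,0]],
], gripper=0.0)

```text
t: 45.5
ee_pos: [623.9, -153.0, 160.1]
orientation: [3.141, 0.022, -0.002]
ft_force: [-5.5, -0.8, 5.8]
width: 23.5
```

```bash
python3 - <<'E'
from h import *
o=st()
E
```

```text
t 45.5 pos [ 623.9 -153.   160.1] rv [ 3.141e+00  2.200e-02 -2.000e-03] F [-5.5 -0.8  5.8] M [-0.18  1.18  0.  ] w 23.5 q [-0.26  0.52  1.63 -0.    0.99 -0.27]
```

Request:
move_arm([
  [[0,0,-0.1],[0,0,0]],
  [[0,0,-0.3],[0,0,0]],
  [[0,0,-0.5],[0,0,0]],
  [[0,0,-0.75],[0,0,0]],
  [[0,0,-0.8],[0,0,0]],
])

```text
t: 46.12
ee_pos: [626.3, -153.1, 282.9]
orientation: [3.14, 0.022, 0.009]
ft_force: [0.1, 0.1, -5.0]
width: 23.8
```

```bash
python3 - <<'E'
from h import *
o=st()
save("scene","s25.png",(230,60,470,270),3)
im=ctrl.get_image("top")
# tray corners from t16 crop (150,80) scale2.4
c=[ray("top",im,(150+u/2.4,80+v/2.4),12) for u,v in ((177,281),(325,289),(320,367),(168,356))]
print(np.round(c,1),np.mean(c,0))
plan(560,0,280,0)
E
```

```text
t 46.12 pos [ 626.3 -153.1  282.9] rv [3.14  0.022 0.009] F [ 0.1  0.1 -5. ] M [-0.15  0.   -0.04] w 23.8 q [-0.26  0.39  1.53  0.    1.21 -0.27]
[[570.3 428.4  12. ]
 [559.6 161.6  12. ]
 [419.3 167.6  12. ]
 [435.3 439.8  12. ]] [496.11639311 299.34819101  12.        ]
plan [-0.418, -1.025, 0.001] [0.0, -0.002, 0.013]
```

View pics/s25.png

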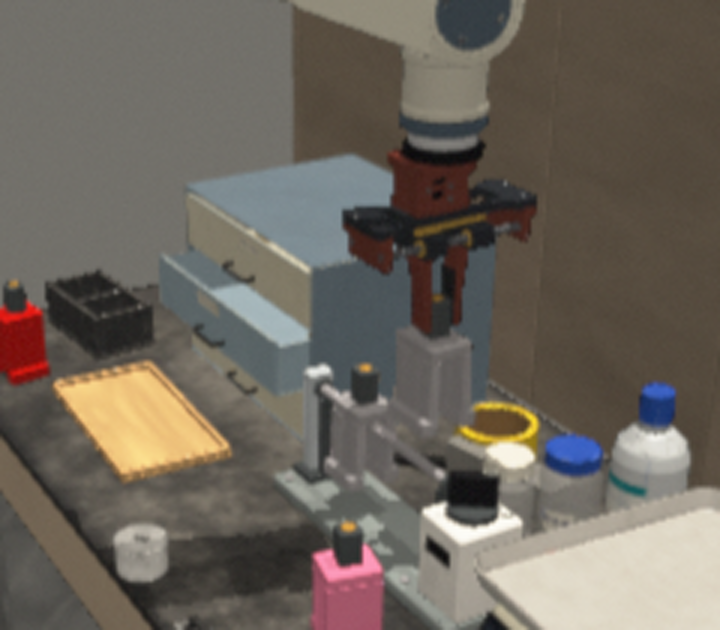

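Request:
move_arm([
  [[-0.2,0,0],[0,0,0]],
  [[-0.5,0,0],[0,0,0]],
  [[-0.8,0,0],[0,0,0]],
  [[-0.9,0,0],[0,0,0]],
  [[-0.9,0,0],[0,0,0]],
])

```text
t: 46.85
ee_pos: [488.7, -154.7, 279.0]
orientation: [-3.141, -0.021, 0.002]
ft_force: [0.9, -0.0, -4.3]
width: 23.8
```

```bash
python3 - <<'E'
from h import *
o=st()
im=ctrl.get_image("top"); s=ctrl.get_image("scene")
cv2.imwrite("pics/s26.png",cv2.resize(s["pixels"][100:230,190:350,::-1],None,fx=5,fy=4.6))
for z in (100,150,200): print(z,ray("top",im,(150+230/2.4,80+257/2.4),z), ray("top",im,(150+240/2.4,80+266/2.4),z))
for z in (100,150,200): # scene drawer bottom right corner front top: crop s25 (308,330)->
    print(z, proj("scene",s,[[ray("top",im,(150+230/2.4,80+257/2.4),z)[0],165,z]]))
plan(496,150,280,-0.05)
E
```

```text
t 46.85 pos [ 488.7 -154.7  279. ] rv [-3.141e+00 -2.100e-02  2.000e-03] F [ 0.9 -0.  -4.3] M [-0.08  0.02  0.02] w 23.8 q [-0.33  0.19  1.82  0.    1.13 -0.34]
100 [604.78860127 317.43887568 100.        ] [589.57648088 299.94161445 100.        ]
150 [598.86750108 307.80763072 150.        ] [584.16183846 290.89290656 150.        ]
200 [592.94640088 298.17638577 200.        ] [578.74719604 281.84419868 200.        ]
100 [[317.14266266 184.68955991]]
150 [[315.41727082 172.26854661]]
200 [[313.63742276 159.45550557]]
plan [0.064, -2.032, -0.003] [-0.0, -0.001, 0.061]
```

View pics/s26.png

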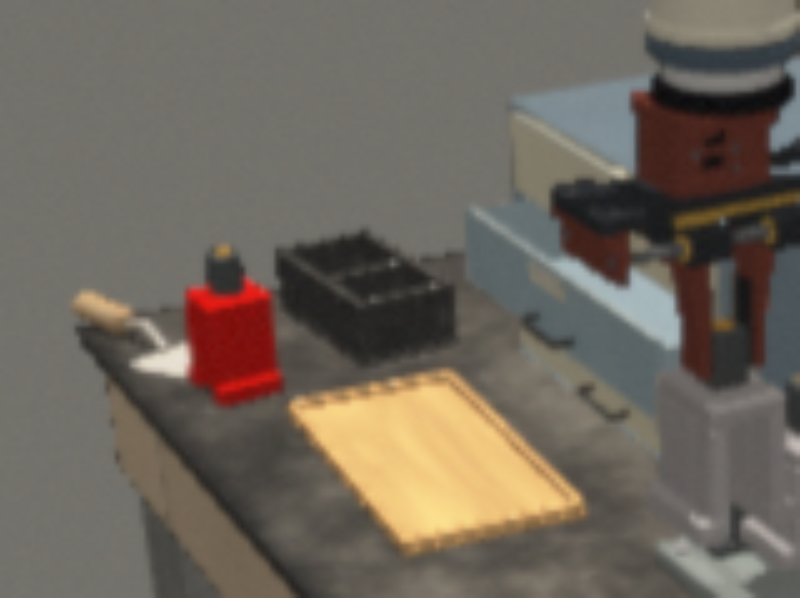

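Request:
move_arm([
  [[0,-0.2,0],[0,0,0]],
  [[0,-0.5,0],[0,0,0]],
  [[0,-0.8,0],[0,0,0]],
  [[0,-1,0],[0,0,0]],
  [[0,-1,0],[0,0,0]],
])

```text
t: 47.58
ee_pos: [488.5, -2.8, 279.7]
orientation: [-3.141, -0.027, -0.001]
ft_force: [-1.8, -1.2, -4.4]
width: 23.6
```

Request:
move_arm([
  [[0,-0.3,0],[0,0,0]],
  [[0,-0.7,0],[0,0,0]],
  [[0,-1,0],[0,0,0]],
  [[0,-1,0],[0,0,0]],
  [[0,-1,0],[0,0,0]],
])

```text
t: 48.2
ee_pos: [485.9, 144.7, 279.5]
orientation: [3.141, 0.022, -0.0]
ft_force: [0.5, 0.6, -4.5]
width: 23.9
```

```bash
python3 - <<'E'
from h import *
o=st();print(yaw(o))
save("wrist","w27.png")
plan(480,345,250,-0.05)
E
```

```text
t 48.2 pos [485.9 144.7 279.5] rv [ 3.141  0.022 -0.   ] F [ 0.5  0.6 -4.5] M [-0.08  0.04  0.02] w 23.9 q [ 0.27  0.18  1.83 -0.    1.13  0.25]
0.014247762024708833
plan [-0.021, -1.338, 0.196] [0.001, 0.0, 0.06]
```

View pics/w27.png

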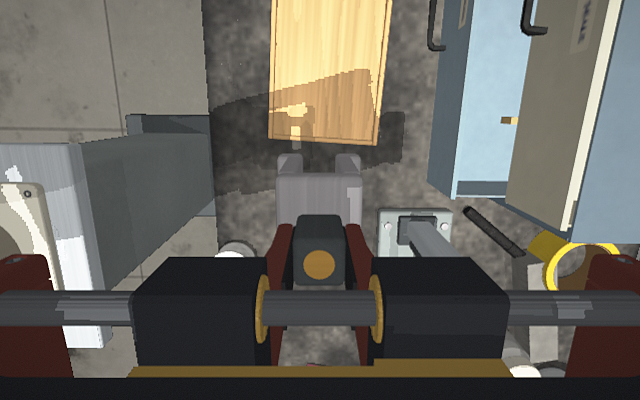

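```bash
python3 - <<'E'
from h import *
o=ctrl.get_obs()
im=ctrl.get_image("wrist")
for u in ((268,137),(377,146),(276,0),(392,0)): print(ray("wrist",im,u,14,o))
for z in (50,100,150,200): print(z,ray("wrist",im,(430,20),z,o),ray("wrist",im,(440,180),z,o))
E
```

```text
[421.92319212 175.7020084   14.        ]
[561.447416   166.00122267  14.        ]
[435.35592721 332.21440223  14.        ]
[569.12690371 333.84279143  14.        ]
50 [604.14383925 305.09878504  50.        ] [633.42546111 130.1927514   50.        ]
100 [589.06863845 293.4924631  100.        ] [614.60429872 140.96194152 100.        ]
150 [573.99343764 281.88614116 150.        ] [595.78313633 151.73113165 150.        ]
200 [558.91823684 270.27981921 200.        ] [576.96197394 162.50032178 200.        ]
```

Request:
move_arm([
  [[0,-0.3,0],[0,0,0.03]],
  [[0,-0.7,0],[0,0,0.07]],
  [[0,-1,0],[0,0,0.07]],
  [[0,-1,0],[0,0,0.07]],
  [[0,-1,0],[0,0,0.07]],
])

```text
t: 48.92
ee_pos: [483.4, 293.9, 279.5]
orientation: [3.139, -0.094, -0.001]
ft_force: [-0.1, -0.1, -5.0]
width: 23.5
```

```bash
python3 - <<'E'
from h import *
o=st();print(yaw(o))
plan(487,346,200,-0.06)
E
```

```text
t 48.92 pos [483.4 293.9 279.5] rv [ 3.139e+00 -9.400e-02 -1.000e-03] F [-0.1 -0.1 -5. ] M [-0.08  0.08  0.03] w 23.5 q [ 0.53  0.27  1.71 -0.    1.16  0.59]
-0.06015058321684699
plan [0.003, -0.348, 0.53] [0.001, 0.001, -0.0]
```

Request:
move_arm([
  [[0,-0.2,0],[0,0,0]],
  [[0,-0.35,0.1],[0,0,0]],
  [[0,-0.35,0.3],[0,0,0]],
  [[0,-0.35,0.5],[0,0,0]],
  [[0,-0.35,0.53],[0,0,0]],
])

```text
t: 49.55
ee_pos: [484.9, 345.9, 197.2]
orientation: [3.136, -0.094, -0.007]
ft_force: [0.6, -0.1, -4.6]
width: 23.7
```

```bash
python3 - <<'E'
from h import *
o=st();print(yaw(o))
save("wrist","w28.png")
save("scene","s28.png",(190,80,350,230),4)
plan(487,346,111,-0.06)
E
```

```text
t 49.55 pos [484.9 345.9 197.2] rv [ 3.136 -0.094 -0.007] F [ 0.6 -0.1 -4.6] M [-0.09  0.08  0.  ] w 23.7 q [ 0.6   0.41  1.71 -0.    1.02  0.66]
-0.060127537997570986
plan [0.005, 0.006, 0.591] [0.001, 0.001, -0.0]
```

View pics/w28.png

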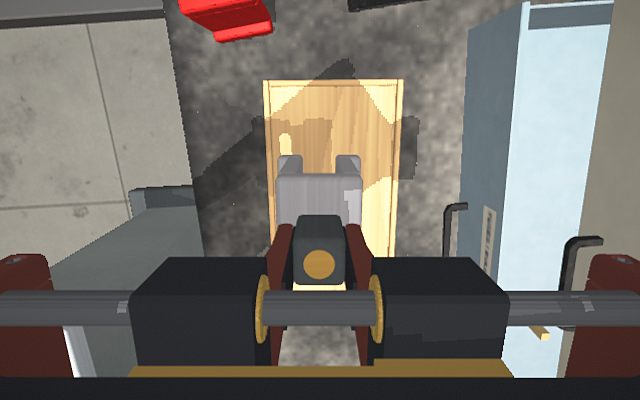

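View pics/s28.png

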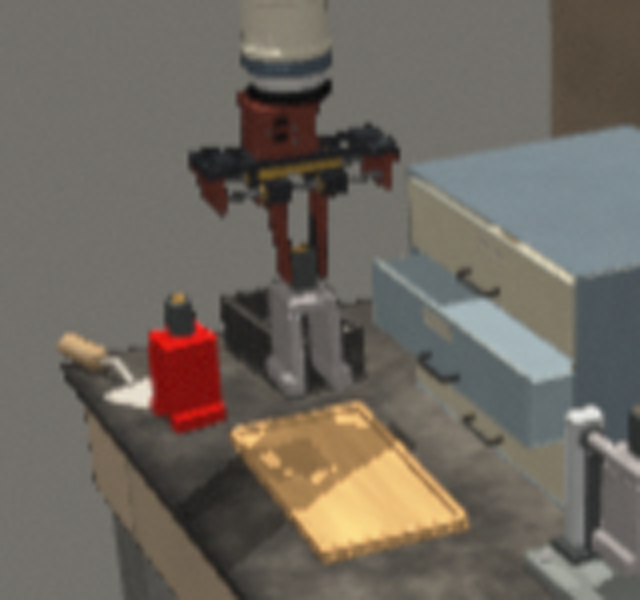

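Request:
move_arm([
  [[0.02,0,0.1],[0,0,0]],
  [[0.02,0,0.25],[0,0,0]],
  [[0.02,0,0.4],[0,0,0]],
  [[0.02,0,0.52],[0,0,0]],
  [[0.02,0,0.54],[0,0,0]],
])

```text
t: 50.28
ee_pos: [488.9, 347.0, 118.1]
orientation: [3.139, -0.094, -0.002]
ft_force: [-0.9, 0.2, -4.1]
width: 23.9
```

```bash
python3 - <<'E'
from h import *
o=st();print(yaw(o))
save("scene","s29.png",(190,80,350,230),4)
E
```

```text
t 50.27 pos [488.9 347.  118.1] rv [ 3.139e+00 -9.400e-02 -2.000e-03] F [-0.9  0.2 -4.1] M [-0.1   0.12 -0.01] w 23.9 q [ 0.6   0.52  1.75 -0.    0.87  0.66]
-0.059598463812208236
```

View pics/s29.png

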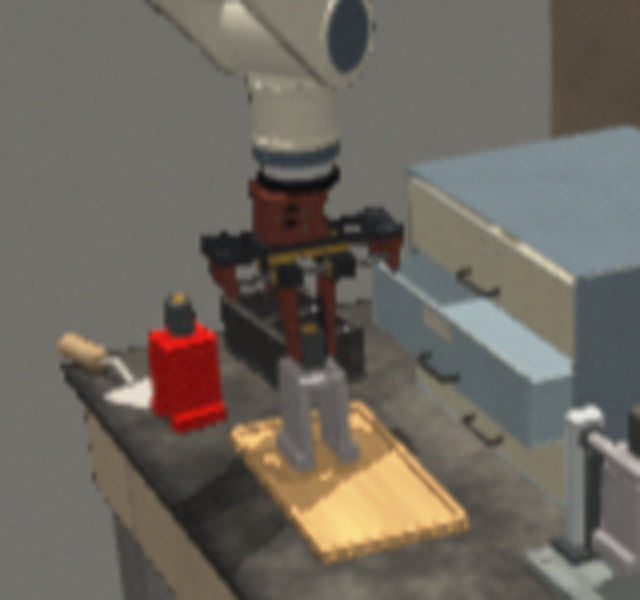

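Request:
move_arm([
  [[-0.02,0,0.02],[0,0,0]],
  [[-0.02,0,0.035],[0,0,0]],
  [[-0.02,0,0.05],[0,0,0]],
  [[-0.02,0,0.05],[0,0,0]],
  [[-0.02,0,0.05],[0,0,0]],
])

```text
t: 50.95
ee_pos: [486.5, 347.7, 112.0]
orientation: [-3.14, 0.094, -0.0]
ft_force: [-0.5, 0.8, -4.5]
width: 23.7
```

Request:
move_arm([
  [[0,0,0.005],[0,0,0]],
  [[0,0,0.01],[0,0,0]],
  [[0,0,0.015],[0,0,0]],
  [[0,0,0.015],[0,0,0]],
  [[0,0,0.015],[0,0,0]],
])

```text
t: 51.58
ee_pos: [486.5, 347.6, 110.4]
orientation: [-3.14, 0.093, -0.0]
ft_force: [-1.8, -2.0, 6.2]
width: 23.8
```

Request:
move_arm([
  [[0,0,0],[0,0,0]],
  [[0,0,0],[0,0,0]],
  [[0,0,0],[0,0,0]],
  [[0,0,0],[0,0,0]],
  [[0,0,0],[0,0,0]],
], gripper=0.5)

```text
t: 52.2
ee_pos: [486.4, 347.6, 109.5]
orientation: [-3.14, 0.094, 0.0]
ft_force: [0.1, 0.2, -0.7]
width: 44.0
```

Request:
move_arm([
  [[0,0,-0.15],[0,0,0]],
  [[0,0,-0.4],[0,0,0]],
  [[0,0,-0.7],[0,0,0]],
  [[0,0,-1],[0,0,0]],
  [[0,0,-1],[0,0,0]],
])

```text
t: 52.82
ee_pos: [488.3, 348.9, 263.6]
orientation: [-3.136, 0.093, -0.01]
ft_force: [-0.6, 0.8, -0.0]
width: 43.8
```

```bash
python3 - <<'E'
from h import *
o=st();print(yaw(o))
save("scene","s30.png",(190,80,430,280),3)
for c in ("scene",): print([(np.round(d["location"]).tolist(),round(d["p"],2)) for d in ctrl.pinpoint(c,"weight_0")])
plan(530,150,285,0)
E
```

```text
t 52.83 pos [488.3 348.9 263.6] rv [-3.136  0.093 -0.01 ] F [-0.6  0.8 -0. ] M [-0.1   0.09  0.  ] w 43.8 q [ 0.6   0.34  1.66 -0.    1.14  0.66]
-0.05958317171333348
[([482.0, 344.0, 5.0], 0.76), ([619.0, -33.0, 57.0], 0.65), ([416.0, 516.0, -3.0], 0.62), ([493.0, -218.0, 3.0], 0.55), ([482.0, -477.0, -5.0], 0.49)]
plan [0.37, 1.297, -0.17] [-0.0, -0.0, -0.057]
```

View pics/s30.png

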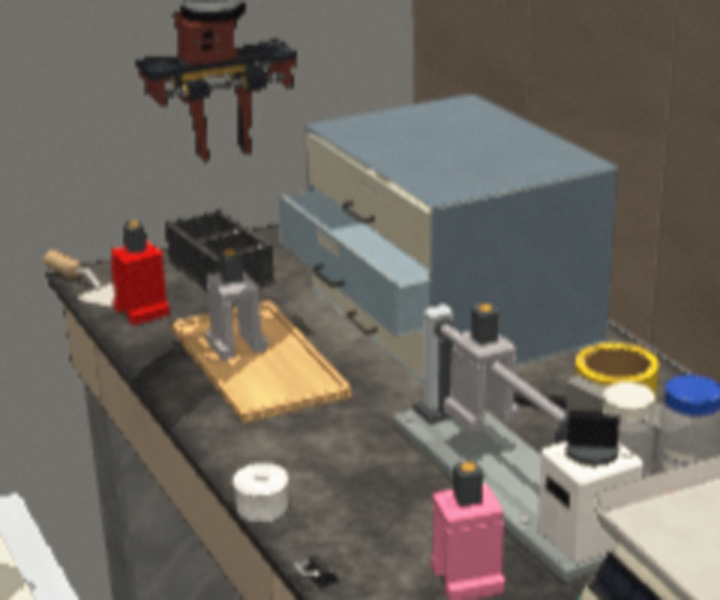

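Request:
move_arm([
  [[0,0.3,-0.1],[0,0,0]],
  [[0,0.6,-0.15],[0,0,-0.03]],
  [[0,0.9,-0.17],[0,0,-0.06]],
  [[0,1,-0.17],[0,0,-0.06]],
  [[0,1,-0.17],[0,0,-0.06]],
])

```text
t: 53.55
ee_pos: [477.2, 197.4, 284.1]
orientation: [3.141, 0.002, -0.003]
ft_force: [-0.1, 0.1, 0.0]
width: 43.9
```

Request:
move_arm([
  [[0,0.3,0],[0,0,0]],
  [[0,0.7,0],[0,0,0]],
  [[0.1,1,0],[0,0,0]],
  [[0.3,1,0],[0,0,0]],
  [[0.3,1,0],[0,0,0]],
])

```text
t: 54.18
ee_pos: [524.6, 48.7, 284.3]
orientation: [-3.141, -0.004, 0.0]
ft_force: [-0.3, 0.0, -0.1]
width: 44.0
```

```bash
python3 - <<'E'
from h import *
o=st();print(yaw(o))
plan(622,-85,290,0.017)
E
```

```text
t 54.17 pos [524.6  48.7 284.3] rv [-3.141 -0.004  0.   ] F [-0.3  0.  -0.1] M [-0.07  0.05  0.04] w 44.0 q [0.07 0.21 1.79 0.   1.15 0.07]
0.0027490428836633766
plan [0.647, 0.893, -0.038] [-0.0, 0.0, -0.014]
```

Request:
move_arm([
  [[0.2,0.3,0],[0,0,-0.014]],
  [[0.45,0.6,0],[0,0,-0.014]],
  [[0.65,0.9,-0.03],[0,0,-0.014]],
  [[0.65,0.9,-0.03],[0,0,-0.014]],
  [[0.65,0.9,-0.03],[0,0,-0.014]],
])

```text
t: 54.8
ee_pos: [620.0, -85.1, 288.6]
orientation: [-3.141, -0.029, 0.003]
ft_force: [-1.1, 0.5, 0.1]
width: 44.3
```

```bash
python3 - <<'E'
from h import *
o=st();print(yaw(o))
im=save("wrist","w31.png",(200,0,480,300),2)
plan(622.5,-36,205,0.017)
E
```

```text
t 54.8 pos [620.  -85.1 288.6] rv [-3.141e+00 -2.900e-02  3.000e-03] F [-1.1  0.5  0.1] M [-0.07  0.03  0.06] w 44.3 q [-0.16  0.36  1.57  0.    1.22 -0.17]
0.018679525472624053
plan [0.025, -0.325, 0.56] [-0.001, 0.002, 0.002]
```

View pics/w31.png

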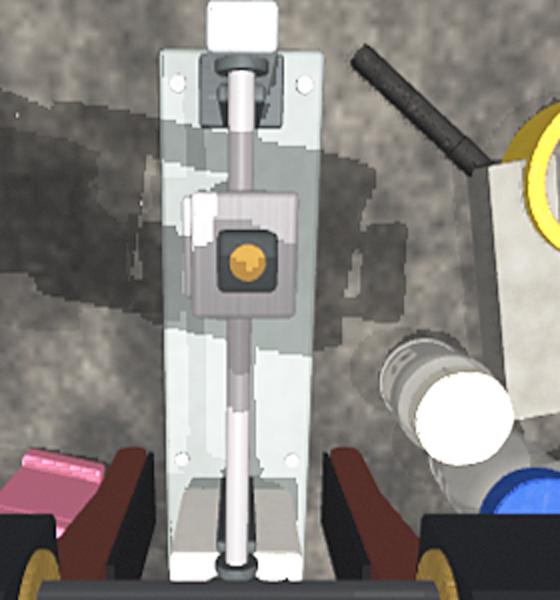

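```bash
python3 - <<'E'
from h import *
o=ctrl.get_obs()
im=ctrl.get_image("wrist")
X=ray("wrist",im,(200+247/2,131.5),188,o);print(X)
E
```

```text
[623.82383498 -33.62948328 188.        ]
```

Request:
move_arm([
  [[0.025,-0.15,0],[0,0,0]],
  [[0.025,-0.32,0.1],[0,0,0]],
  [[0.025,-0.325,0.3],[0,0,0]],
  [[0.025,-0.325,0.5],[0,0,0]],
  [[0.025,-0.325,0.55],[0,0,0]],
])

```text
t: 55.52
ee_pos: [622.4, -35.8, 205.4]
orientation: [-3.141, -0.031, 0.005]
ft_force: [0.4, -0.0, 0.3]
width: 43.7
```

```bash
python3 - <<'E'
from h import *
o=st()
im=save("wrist","w32.png",(160,180,480,400),2)
plan(622.5,-35.5,158,0.017)
E
```

```text
t 55.52 pos [622.4 -35.8 205.4] rv [-3.141 -0.031  0.005] F [ 0.4 -0.   0.3] M [-0.03  0.05  0.02] w 43.7 q [-0.08  0.44  1.64  0.    1.06 -0.1 ]
plan [-0.001, -0.005, 0.317] [-0.0, 0.003, 0.002]
```

View pics/w32.png

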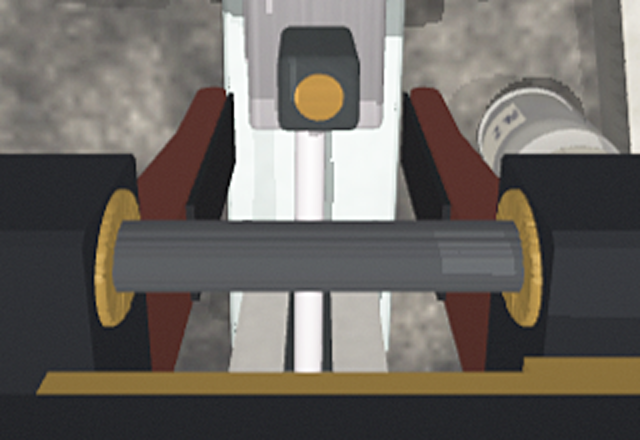

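Request:
move_arm([
  [[0,-0.012,0.1],[0,0,0]],
  [[0,-0.012,0.2],[0,0,0]],
  [[0,-0.012,0.3],[0,0,0]],
  [[0,-0.012,0.32],[0,0,0]],
  [[0,-0.012,0.32],[0,0,0]],
])

```text
t: 56.2
ee_pos: [623.7, -36.2, 158.8]
orientation: [-3.141, -0.028, 0.001]
ft_force: [-0.2, 0.3, 0.4]
width: 43.9
```

Request:
move_arm([
  [[0,0,0],[0,0,0]],
  [[0,0,0],[0,0,0]],
  [[0,0,0],[0,0,0]],
  [[0,0,0],[0,0,0]],
  [[0,0,0],[0,0,0]],
], gripper=0.0)

```text
t: 56.82
ee_pos: [623.3, -36.1, 159.3]
orientation: [3.141, 0.028, -0.001]
ft_force: [-4.5, -0.8, 5.5]
width: 23.9
```

Request:
move_arm([
  [[0,0,-0.1],[0,0,0]],
  [[0,0,-0.3],[0,0,0]],
  [[0,0,-0.5],[0,0,0]],
  [[0,0,-0.75],[0,0,0]],
  [[0,0,-0.8],[0,0,0]],
])

```text
t: 57.45
ee_pos: [625.6, -36.1, 282.2]
orientation: [3.141, 0.028, 0.01]
ft_force: [0.3, 0.0, -3.5]
width: 23.8
```

```bash
python3 - <<'E'
from h import *
o=st()
save("scene","s33.png",(230,60,470,270),3)
plan(481,20,280,0)
E
```

```text
t 57.45 pos [625.6 -36.1 282.2] rv [3.141 0.028 0.01 ] F [ 0.3  0.  -3.5] M [-0.02  0.04 -0.02] w 23.8 q [-0.08  0.36  1.58  0.    1.2  -0.09]
plan [-0.953, -0.391, 0.005] [0.0, -0.004, 0.017]
```

View pics/s33.png

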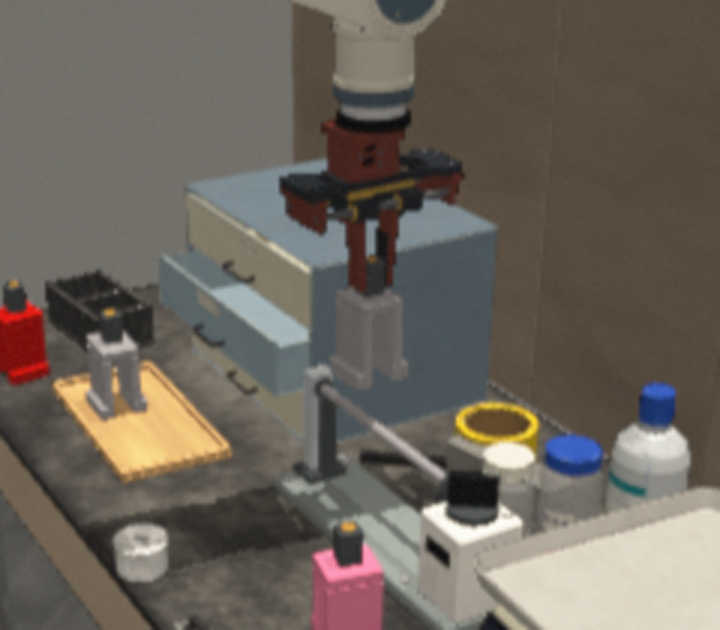

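Request:
move_arm([
  [[-0.2,0,0],[0,0,0]],
  [[-0.5,0,0],[0,0,0]],
  [[-0.8,-0.2,0],[0,0,0]],
  [[-0.95,-0.4,0],[0,0,0]],
  [[-0.95,-0.6,0],[0,0,0]],
])

```text
t: 58.12
ee_pos: [477.0, 51.9, 277.6]
orientation: [3.141, 0.027, -0.004]
ft_force: [0.7, 0.1, -4.0]
width: 23.9
```

```bash
python3 - <<'E'
from h import *
o=st();print(yaw(o))
plan(483,266,280,-0.06)
E
```

```text
t 58.12 pos [477.   51.9 277.6] rv [ 3.141  0.027 -0.004] F [ 0.7  0.1 -4. ] M [-0.04 -0.04  0.01] w 23.9 q [0.08 0.14 1.88 0.   1.12 0.07]
0.017401260007451846
plan [0.065, -1.426, -0.016] [0.0, 0.003, 0.074]
```

Request:
move_arm([
  [[0.01,-0.3,0],[0,0,0]],
  [[0.02,-0.7,0],[0,0,0.05]],
  [[0.06,-1,0],[0,0,0.074]],
  [[0.06,-1,0],[0,0,0.074]],
  [[0.06,-1,0],[0,0,0.074]],
])

```text
t: 58.75
ee_pos: [485.1, 200.9, 277.7]
orientation: [3.139, -0.092, -0.003]
ft_force: [-0.5, -0.4, -3.4]
width: 23.7
```

```bash
python3 - <<'E'
from h import *
o=st();print(yaw(o))
im=save("wrist","w34.png")
plan(483,265,210,-0.06)
E
```

```text
t 58.75 pos [485.1 200.9 277.7] rv [ 3.139e+00 -9.200e-02 -3.000e-03] F [-0.5 -0.4 -3.4] M [-0.1   0.09  0.09] w 23.7 q [ 0.37  0.21  1.79 -0.    1.14  0.43]
-0.0586211370552325
plan [-0.04, -0.429, 0.453] [0.001, 0.002, 0.0]
```

View pics/w34.png

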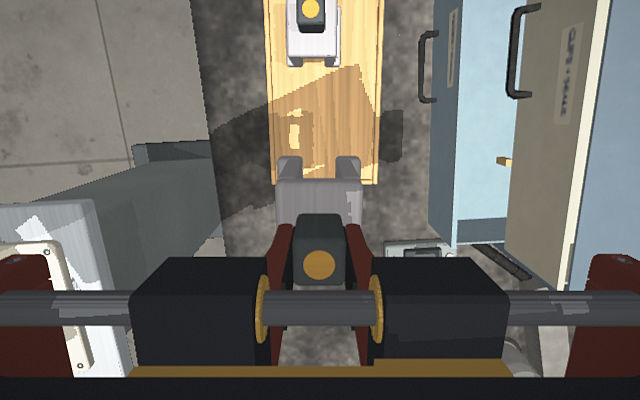

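Request:
move_arm([
  [[0,-0.2,0],[0,0,0]],
  [[-0.01,-0.39,0.1],[0,0,0]],
  [[-0.01,-0.39,0.25],[0,0,0]],
  [[-0.01,-0.39,0.42],[0,0,0]],
  [[-0.01,-0.39,0.45],[0,0,0]],
])

```text
t: 59.42
ee_pos: [486.9, 258.1, 209.8]
orientation: [3.138, -0.096, -0.005]
ft_force: [-0.7, 0.2, -3.0]
width: 24.0
```

```bash
python3 - <<'E'
from h import *
o=st();print(yaw(o))
im=save("wrist","w35.png",(160,0,480,300),2)
plan(485,260,113,-0.06)
E
```

```text
t 59.42 pos [486.9 258.1 209.8] rv [ 3.138 -0.096 -0.005] F [-0.7  0.2 -3. ] M [-0.04  0.04  0.02] w 24.0 q [ 0.47  0.33  1.8  -0.    1.01  0.53]
-0.06109432077434401
plan [-0.015, -0.01, 0.649] [0.001, 0.002, -0.001]
```

View pics/w35.png

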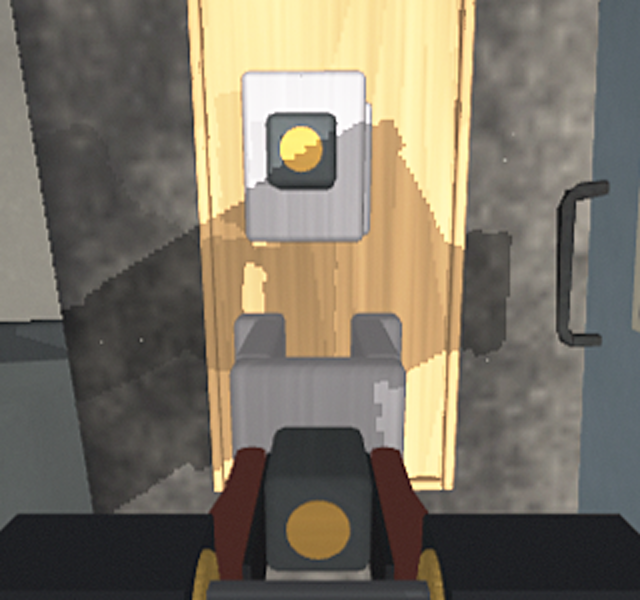

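Request:
move_arm([
  [[-0.01,0,0.1],[0,0,0]],
  [[-0.01,0,0.25],[0,0,0]],
  [[-0.01,0,0.45],[0,0,0]],
  [[-0.01,0,0.58],[0,0,0]],
  [[-0.01,0,0.61],[0,0,0]],
])

```text
t: 60.1
ee_pos: [485.9, 259.6, 119.1]
orientation: [3.139, -0.094, -0.002]
ft_force: [0.1, 0.4, -3.0]
width: 23.8
```

Request:
move_arm([
  [[0,0,0.01],[0,0,0]],
  [[0,0,0.02],[0,0,0]],
  [[0,0,0.02],[0,0,0]],
  [[0,0,0.02],[0,0,0]],
  [[0,0,0.02],[0,0,0]],
])

```text
t: 60.72
ee_pos: [486.5, 260.2, 117.3]
orientation: [-3.14, 0.093, -0.0]
ft_force: [-0.2, -0.1, -3.0]
width: 23.8
```

Request:
move_arm([
  [[0,0,0.015],[0,0,0]],
  [[0,0,0.03],[0,0,0]],
  [[0,0,0.04],[0,0,0]],
  [[0,0,0.04],[0,0,0]],
  [[0,0,0.04],[0,0,0]],
])

```text
t: 61.35
ee_pos: [486.4, 260.1, 111.0]
orientation: [3.14, -0.093, -0.0]
ft_force: [-0.4, 0.4, -3.0]
width: 23.8
```

Request:
move_arm([
  [[0,0,0.005],[0,0,0]],
  [[0,0,0.01],[0,0,0]],
  [[0,0,0.015],[0,0,0]],
  [[0,0,0.015],[0,0,0]],
  [[0,0,0.015],[0,0,0]],
])

```text
t: 61.98
ee_pos: [486.5, 260.1, 108.9]
orientation: [-3.14, 0.094, -0.0]
ft_force: [-0.6, 0.0, -1.1]
width: 24.0
```

Just touching; a hair lower, then release.

Request:
move_arm([
  [[0,0,0.004],[0,0,0]],
  [[0,0,0.004],[0,0,0]],
  [[0,0,0.004],[0,0,0]],
  [[0,0,0.004],[0,0,0]],
  [[0,0,0.004],[0,0,0]],
])

```text
t: 62.6
ee_pos: [486.6, 260.3, 108.9]
orientation: [-3.14, 0.094, -0.0]
ft_force: [-2.2, -1.5, 5.4]
width: 23.8
```

Request:
move_arm([
  [[0,0,0],[0,0,0]],
  [[0,0,0],[0,0,0]],
  [[0,0,0],[0,0,0]],
  [[0,0,0],[0,0,0]],
  [[0,0,0],[0,0,0]],
], gripper=0.5)

```text
t: 63.22
ee_pos: [486.5, 260.1, 108.2]
orientation: [3.14, -0.093, -0.0]
ft_force: [0.7, -0.5, -0.3]
width: 43.9
```

Request:
move_arm([
  [[0,0,-0.15],[0,0,0]],
  [[0,0,-0.4],[0,0,0]],
  [[0,0,-0.7],[0,0,0]],
  [[0,0,-1],[0,0,0]],
  [[0,0,-1],[0,0,0]],
])

```text
t: 63.85
ee_pos: [488.4, 261.1, 262.0]
orientation: [-3.137, 0.093, -0.01]
ft_force: [0.4, 0.4, -0.3]
width: 44.0
```

Request:
move_arm([
  [[0,0.2,0],[0,0,0]],
  [[0,0.5,0],[0,0,0]],
  [[0,0.8,0],[0,0,0]],
  [[0,0.9,0],[0,0,0]],
  [[0,0.9,0],[0,0,0]],
])

```text
t: 64.47
ee_pos: [478.2, 125.0, 257.6]
orientation: [-3.14, 0.096, 0.001]
ft_force: [0.4, 0.8, 0.5]
width: 43.8
```

```bash
python3 - <<'E'
from h import *
o=st()
save("scene","s36.png",(180,100,470,310),2.7)
im=save("wrist","w36.png")
save("top","t36.png",(150,80,480,270),2.4)
for c in ("scene","top","wrist"):
  for n in ("weight_0","tin_a","clip","mortar_cube","jar","knob_grip"):
    print(c,n,[(np.round(d["location"]).tolist(),round(d["p"],2)) for d in ctrl.pinpoint(c,n)])
E
```

```text
t 64.47 pos [478.2 125.  257.6] rv [-3.14e+00  9.60e-02  1.00e-03] F [0.4 0.8 0.5] M [-0.01  0.02 -0.03] w 43.8 q [0.23 0.19 1.88 0.   1.08 0.29]
scene weight_0 [([491.0, -215.0, 1.0], 0.78), ([415.0, 517.0, -4.0], 0.77), ([486.0, 266.0, 5.0], 0.64), ([489.0, 347.0, 5.0], 0.52)]
scene tin_a [([370.0, -3.0, -2.0], 0.74), ([363.0, -295.0, 0.0], 0.6)]
scene clip [([364.0, -146.0, 1.0], 0.48)]
scene mortar_cube [([482.0, -477.0, -4.0], 0.77)]
scene jar [([751.0, -126.0, 4.0], 0.72)]
scene knob_grip [([620.0, -238.0, 142.0], 0.87)]
top weight_0 [([420.0, 516.0, -1.0], 0.72), ([487.0, 348.0, 9.0], 0.67), ([486.0, 261.0, 8.0], 0.48), ([494.0, -215.0, -1.0], 0.48)]
top tin_a [([357.0, -297.0, -2.0], 0.71), ([372.0, -4.0, -1.0], 0.49)]
top clip [([363.0, -146.0, -1.0], 0.38)]
top mortar_cube [([486.0, -481.0, -3.0], 0.72), ([486.0, 342.0, 85.0], 0.19)]
top jar [([747.0, -124.0, -1.0], 0.48), ([371.0, -2.0, -1.0], 0.28)]
top knob_grip [([618.0, -240.0, 151.0], 0.53), ([360.0, -297.0, -2.0], 0.48), ([617.0, -95.0, 2.0], 0.46)]
wrist weight_0 [([489.0, 262.0, 7.0], 0.9), ([362.0, -145.0, 2.0], 0.35)]
wrist tin_a [([370.0, -0.0, 2.0], 0.85)]
wrist clip [([364.0, -143.0, 1.0], 0.88)]
wrist mortar_cube []
wrist jar []
wrist knob_grip []
```

View pics/s36.png

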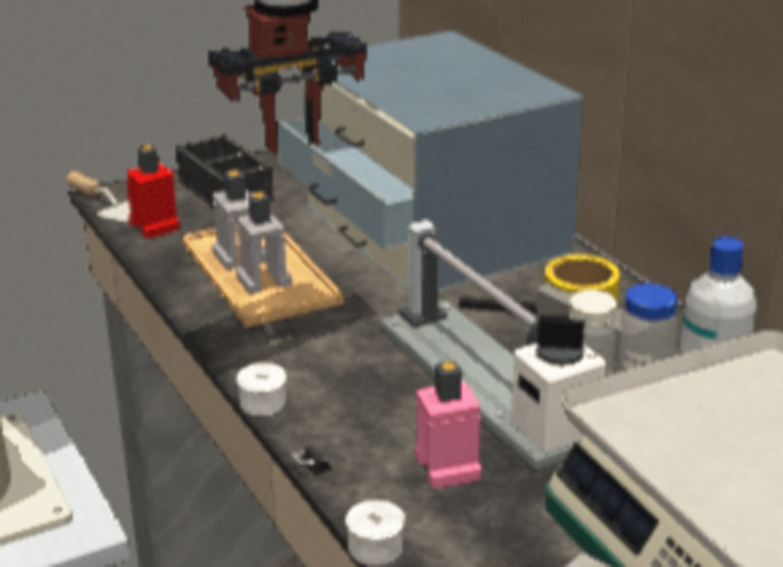

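View pics/w36.png

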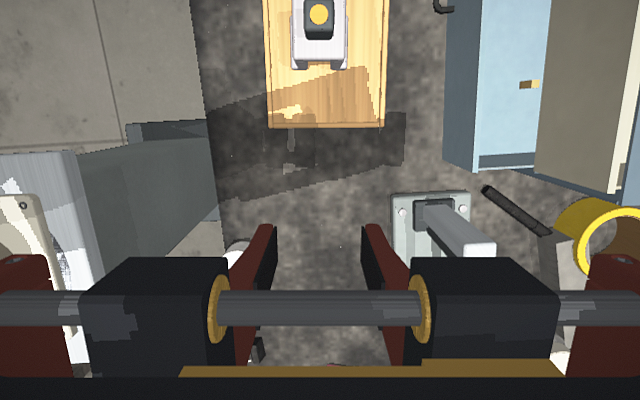

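View pics/t36.png

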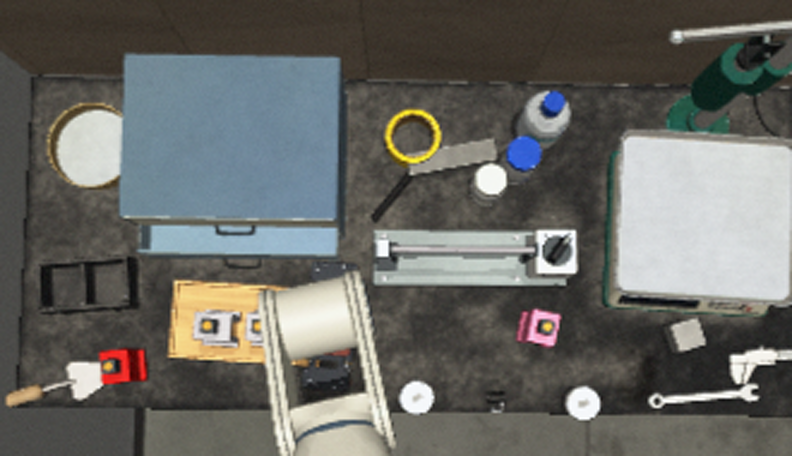

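```bash
python3 - <<'E'
from h import *
print(ctrl.close_job())
E
```

```text
the job is handed in; nothing more can be done
None
```

The job is done and handed in at about 64 s; no verdict was reported. The sequence, in the order asked:

1. I locked the arrest.
2. I hung both grey weights on the bar. They were the only two genuine ones there; I left the pink and red look-alikes alone.
3. I freed the arrest and left the loaded bar untouched for about 3.9 s.
4. I locked the arrest again with both weights still on the bar.
5. I stood both weights upright in the tray.

**Last checks:**
- The scene and top pictures and the networks put the weights at about (487, 262) and (488, 347), standing on the tray floor. The bar is empty and the gripper is open and well clear.
- The knob handle was against its locked mark when I let go of it, and the final top picture still shows it locked.
- The tins, clip, cube and jar are within about 4 mm of where they started, and the look-alikes within about 6 mm. Both are within the networks' scatter.

**What did not go to plan:**
- After I hung the first weight it was knocked about 40 mm along the bar towards the knob, to roughly 80 mm from the middle. That is still within the 90 mm limit, so I left it there.
- Both weights leaned a few degrees while hanging.
- The height the network gave for the knob was up to 5 mm off the stated 147 mm, and I did not rely on it.

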